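# Load spice boxes into the tilt-out bin and pin it shut

### The job

Pull the red-handled locking pin out of the blue tilt-out bin and park it in the black tube, then tilt the bin out towards you to 30 degrees (the long red mark) and let it stay there. Stand every yellow spice box on the shelf upright inside the tilted bin, then swing the bin back fully level and put the locking pin back through both eyes, right down to its collar. Leave the steel katori, the cooker lid and the gasket rings where they are.

Things in the scene. Friction and masses are not known exactly. Their poses are not given: they have to be found in the camera images.
- bin_floor (a point): Blue open tilt-out bin; this point is the centre of its inner floor (inner floor 120 mm in x by 300 mm in y, walls 5 mm thick rising 65 mm above the inner floor). The frame tilts with the bin: x to its back (away from the robot), y to its left, z to its mouth. The bin is hinged along its lower front edge, 65 mm in front of this point (-x) and 5 mm below it.
- bin (a joint): Tilt of the bin, rad: 0 level and home on its stop, growing as its mouth leans out towards the robot (0.524 = 30 degrees, red mark on the scale at the left end, read against the bin's front wall), stop at 0.9. The stiff hinge holds the bin where it is left; moving it takes 5 to 10 N at the handle. It can only move with the locking pin out.
- bin_handle (a point): Middle of the bin's handle: a round steel bar 12 mm thick and 100 mm long along the bin's y, just in front of and 40 mm above the front rim (in the frame of bin_floor: x -75 mm, z +105 mm). Can be pinched from above. The frame tilts with the bin.
- pin: Locking pin, 118 mm tall, upright; origin at the centre of its lower tip, z along it. Steel shaft 10 mm thick with a tapered tip from 0 to 65 mm, collar 26 mm wide from 65 to 71 mm, red round grip 18 mm thick from 71 to 118 mm. At the start it stands in the two eyes at the right end of the bin.
- eye (a point): Centre of the fixed lower eye at the right end of the stand: a vertical 17 mm hole through an 8 mm steel plate, this point at the plate's upper face, 43 mm above the shelf; z up, x to the back. When the bin is level the bin's own eye (18 mm hole, 8 mm plate) lies straight above, its upper face 37 mm above this point; the pin's collar rests on it, with the tip 28 mm below this point.
- holder_top (a point): Parking tube for the pin: upright fixed black tube 44 mm outside diameter, 85 mm tall, bore 17 mm all the way; this point is the centre of its upper rim.
- katori: Empty steel bowl, 90 mm across, 40 mm tall; origin at the centre of its underside. Not to be moved.
- cooker_lid: Stainless cooker lid lying flat, 180 mm across with a black knob, 47 mm tall; origin at the centre of its underside. Not to be moved.
- gasket_big: Black gasket ring 190 mm across, 10 mm thick, lying flat; origin at its centre underneath. Not to be moved.
- gasket_small: Grey gasket ring 156 mm across, 10 mm thick, lying inside the black one. Not to be moved.
- box1: Yellow plastic spice box with an orange band, 44 mm in its x, 60 mm in its y, 60 mm tall; origin at the centre of its underside. May be absent.
- box2: Yellow plastic spice box with an orange band, 44 mm in its x, 60 mm in its y, 60 mm tall; origin at the centre of its underside. May be absent.
- box3: Yellow plastic spice box with an orange band, 44 mm in its x, 60 mm in its y, 60 mm tall; origin at the centre of its underside. May be absent.
- box4: Yellow plastic spice box with an orange band, 44 mm in its x, 60 mm in its y, 60 mm tall; origin at the centre of its underside. May be absent.

How it is judged:
By the outcome, as a careful person would: the job done as asked, in the order asked, and still so for the second after the job is handed in, with the robot touching nothing.
Of box1, box2, box3, box4 only 2 to 4 are there at a start; the rules pass over those that are not, and their reading is None.
At some moment in a run one of box1, box2, box3, box4 may be knocked a few centimetres aside while the robot is not near it.
It also fails if it takes over 210 s, if anything falls off the work surface, if the arm or the gripper's body presses on something with over 40 N, if the wrist force passes 120 N, or if a joint passes its speed limit or range.

### The arm

A 6-joint arm with a two-finger parallel gripper is mounted at the origin on the work surface. World frame = base frame: x ahead of the robot, y to its left, z up, the work surface at z = 0. Lengths are in m, angles in rad, forces in N, time in s.
With the tool pointing down it reaches from about 0.3 to 0.95 m from the base axis. Payload 3.1 kg.
Tool frame: the origin (TCP) lies at the very end of the fingers, on their centre line; the grasp point (between the pads) lies 19 mm behind it; z points along the fingers, y is the line along which they close (so a half turn about z gives the same grasp; the last joint's range is limited). The gripper opens to 85 mm and grips with 20 to 120 N. Pads are 22 mm wide; open, the fingers measure 114 mm over their backs; the gripper's body (76 mm by 85 mm) begins 54 mm behind the grasp point. The pads swing forward as they close: fully open they stand 13 mm farther back than shut.
Start: joints at [-1.262, 0.308, 1.634, -0, 1.2, -0.07], TCP at [0.231, -0.581, 0.231] pointing down, gripper open.
Joint ranges: [-3.06, 3.06], [-0.79, 1.96], [0.05, 2.63], [-1.19, 4.34], [0.05, 2.64], [-2.94, 2.94]. Speed limits (rad/s): [2.79, 2.79, 3.14, 3.14, 3.14, 3.14].

### API

Orientations are given as a 3x3 rotation matrix whose columns are the frame's x, y, z axes.
In Python, from bench import ctrl, eyes gives the robot as it stands.
- The arm moves only by the tool play_rows, never from a script. Its argument "targets" is a list of rows, each a list of 5 numbers: the opening, from -1 (shut) to 1 (fully open), then the shift along the tool's x, y, z as a fraction of full scale, then the turn about the tool's z as a fraction of full scale. A call has 1 to 5 rows; each row is the pose to reach, as a shift and turn from the pose commanded when the call began, along the tool's axes at that moment; what a row does not reach only later rows make up. Full scale, the value 1, is 200 mm for a shift and pi/2 rad for a turn. A row lasts 1/12 s, in which the tool goes at most 41.7 mm and 7.16 degrees, less where a joint would pass 70% of its speed; a pose out of reach is approached as far as the arm can. A call with a number of a shift or a turn outside -1 to 1 is refused whole. A call with a gripper value outside its range is refused whole. The fingers move at their own pace and stop on an object; "squeeze" is the grip in N (left out, the last holds). Time passes only in rows, so rows that repeat a pose let the fingers close. It gives the time, the measured TCP pose, the force, the opening and the grip force at its end, in the units of the state.
- ctrl.observe(): the state, without advancing time (a new reading comes with each control period).
- eyes.get_image(name): name is "side" or "top" or "wrist"; returns a dict with "image" (400x640x3 uint8, red, green, blue), "z_map" (400x640 float32, m along the optical axis (not along the pixel's ray), 0 where there is no reading), "fx", "fy", "cx", "cy" (pixels), "world_from_camera" (4x4, takes a point from camera to world coordinates); the wrist camera has in their place "T_tool_cam" (4x4, takes a point from camera to tool coordinates, whose origin is the TCP and whose axes are the flange's). Camera axes: x right, y down, z forward; pixel columns grow to the right and rows downward; lengths in m; the calibration is good to about 2 mm. A picture is of the moment at which its call begins: read the wrist's pose just before it.
- ctrl.close_job(): hands the job in; it is judged then, once.
The state is a dict: "time_s": time; "joints": joint angles; "qvel": joint speeds; "tau": joint torques, N m; "ee_pos": TCP position; "orientation": TCP orientation; "wrist_force": force on the tool from outside, world axes, zero at the start; "wrist_torque": the same for the moment, N m; "finger_gap": finger opening in m; "gripper_force": force on a finger pad.
Only numpy, scipy, OpenCV 4.12 (cv2) and the standard library are available. Lean on these libraries where they do the work, as an engineer would, in place of code of your own. Each camera call takes 0.05 s, during which the arm holds its last target. There are 200 camera calls.

## Working session

There is one attempt and no reset: what is moved stays moved. The work goes in short steps, Python scripts to look and compute and a tool call to move; the robot and the scene stay as the last step left them, time stands still between calls to the robot, and variables do not carry over. Pictures are saved under pics/ and viewed, at most 14 in all, crops included, and the job is handed in when it is done.

Besides the shell and the picture viewer there is one more tool, called after "Emit:" by a JSON object that holds its "api" and its "payload", one argument or row to a line. play_rows: Moves the arm, as the interface text tells. Its arguments: {"type":"object","properties":{"targets":{"type":"array","items":{"type":"array","items":{"type":"number","minimum":-1,"maximum":1}}},"squeeze":{"type":"number"}},"required":["targets"]}

```bash
ls; mkdir -p pics
cat > h.py <<'E'
import numpy as np, cv2
from bench import ctrl, eyes
def get(name):
    s=ctrl.observe(); im=eyes.get_image(name)
    if name=='wrist':
        T=np.eye(4);T[:3,:3]=np.array(s['orientation']);T[:3,3]=s['ee_pos'];W=T@np.array(im['T_tool_cam'])
    else: W=np.array(im['world_from_camera'])
    z=im['z_map'];v,u=np.mgrid[:400,:640]
    P=np.stack([(u-im['cx'])/im['fx']*z,(v-im['cy'])/im['fy']*z,z],-1)@W[:3,:3].T+W[:3,3]
    P[z==0]=np.nan
    return im['image'],P,W,im
def save(name,img): cv2.imwrite('pics/'+name,cv2.cvtColor(img,cv2.COLOR_RGB2BGR))
def hsv(img): return cv2.cvtColor(img,cv2.COLOR_RGB2HSV)
E
python3 - <<'E'
from h import *
for n in('top','side'):
    img,P,W,im=get(n); save(n+'0.png',img); np.save(n+'P.npy',P); np.save(n+'I.npy',img)
    print(n,W.round(3).tolist(),im['fx'])
s=ctrl.observe();print(s)
E
```

```text
pics
top [[-0.027, -0.994, 0.109, 0.436], [-1.0, 0.025, -0.014, 0.005], [0.011, -0.109, -0.994, 1.297], [0.0, 0.0, 0.0, 1.0]] 400.6698462977051
side [[0.999, -0.021, 0.046, 0.468], [-0.047, -0.731, 0.681, -1.086], [0.019, -0.682, -0.731, 1.282], [0.0, 0.0, 0.0, 1.0]] 509.09467846200636
{'time_s': 0.1, 'joints': array([-1.26169827e+00,  3.08911522e-01,  1.63504945e+00, -9.77382889e-06,
        1.19973210e+00, -6.96734017e-02]), 'qvel': array([-0.0021104 , -0.00242447, -0.00482747, -0.00043855,  0.00155418,
        0.00031561]), 'tau': array([ 2.76835050e-05, -4.16407871e+01, -2.77645630e+01, -8.51348636e-05,
        4.03758939e-03, -1.12941549e-05]), 'ee_pos': array([ 0.230871  , -0.57998941,  0.2301706 ]), 'orientation': array([[ 9.29118355e-01,  3.69781912e-01, -6.47624334e-04],
       [ 3.69782453e-01, -9.29116217e-01,  1.99810836e-03],
       [ 1.37146059e-04, -2.09595927e-03, -9.99997794e-01]]), 'wrist_force': array([ 0.49645325,  0.12712422, -0.51358272]), 'wrist_torque': array([ 0.00550228, -0.02668026, -0.06265173]), 'gripper_force': 0.0, 'finger_gap': 0.0853838814081825}
```

View pics/top0.png

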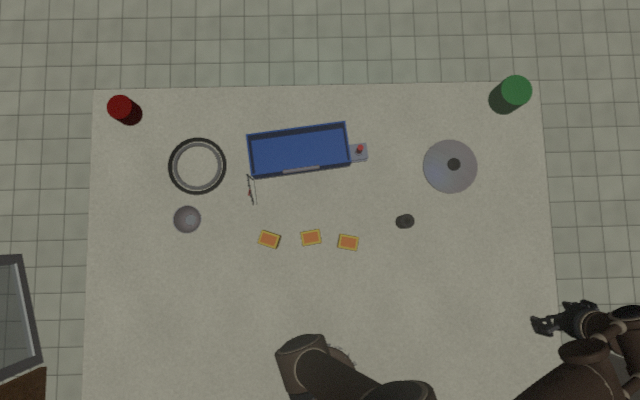

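View pics/side0.png

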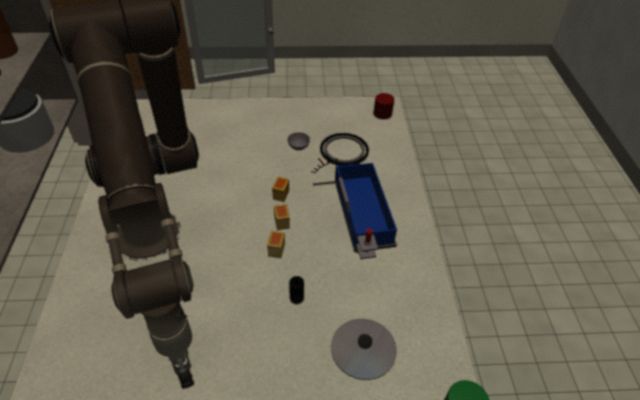

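The top view shows three yellow boxes, at (269,239), (311,237) and (348,242). The pin is at (360,149), the tube at (405,221) and the bin at (300,150), slightly yawed.

```bash
cat >> h.py <<'E'
def comps(mask,P,zlo,zhi,amin):
    m=(mask&(P[...,2]>zlo)&(P[...,2]<zhi)).astype(np.uint8)
    n,l,st,c=cv2.connectedComponentsWithStats(m,connectivity=8)
    out=[]
    for i in range(1,n):
        if st[i,4]>=amin:
            Q=P[l==i]; r=cv2.minAreaRect((Q[:,:2]*1000).astype(np.float32))
            out.append((c[i].round(0),st[i,4],np.round([*Q.mean(0),np.median(Q[:,2])],4),np.round(r[0],1),np.round(r[1],1),round(r[2],1)))
    return out
E
python3 - <<'E'
from h import *
for n in('top','side'):
    P=np.load(n+'P.npy');I=np.load(n+'I.npy');H=hsv(I);h,s,v=H[...,0],H[...,1],H[...,2]
    print(n)
    inb=(P[...,0]>0.2)&(P[...,0]<0.95)&(abs(P[...,1])<.6)
    print('boxes');[print(*c) for c in comps((h>5)&(h<35)&(s>110)&(v>70)&inb,P,.052,.068,8)]
    print('red');[print(*c) for c in comps(((h<5)|(h>172))&(s>130)&inb,P,.005,.2,3)]
    print('dark tube');[print(*c) for c in comps((v<70)&inb,P,.075,.095,10)]
    print('blue rim');[print(*c) for c in comps((h>100)&(h<130)&(s>100)&inb,P,.085,.16,20)]
    print('blue all');[print(*c) for c in comps((h>100)&(h<130)&(s>100)&inb,P,.0,.2,20)]
    print('not table z>.03');[print(*c) for c in comps(inb,P,.1,.16,3)]
P=np.load('topP.npy')
for v in (127,140,150,160,168,172,176): print(v,[(P[v,u]*1000).round(0).tolist() for u in (300,)])
print([(P[149+j,360+i]*1000).round(0).tolist() for j in (-3,0,3) for i in(-3,0,3)])
E
```

```text
top
boxes
[310. 237.] 255 [0.4406 0.0335 0.0601 0.0601] [440.7  33.4] [41.6 57. ] 9.0
[269. 239.] 266 [0.4385 0.1613 0.0604 0.0604] [438.4 161.4] [58.5 41.4] 70.1
[348. 242.] 253 [ 0.4227 -0.0804  0.0604  0.0603] [422.7 -80.8] [56.8 41.6] 78.3
red
[132. 110.] 229 [0.8538 0.588  0.0623 0.0711] [857.9 588. ] [23.8 68.2] 89.9
[360. 147.] 21 [ 0.7014 -0.1206  0.1324  0.1321] [ 701.6 -121.1] [11.8 12.5] 1.5
dark tube
[502.  96.] 80 [ 0.8634 -0.5785  0.0848  0.085 ] [ 868.4 -580. ] [76.7 19.7] 14.3
[130. 112.] 19 [0.8419 0.5869 0.079  0.0776] [842.  587.2] [ 8.5 40.6] 59.0
[321. 126.] 50 [ 0.7828 -0.0089  0.0815  0.0815] [783.  -10.7] [  2.7 125.7] 7.1
[286. 131.] 35 [0.7696 0.1024 0.0821 0.0822] [769.4 101.3] [ 3.7 87.8] 5.4
[257. 135.] 29 [0.7588 0.1899 0.0818 0.0815] [760.5 186.1] [12.1 69.7] 15.6
[406. 221.] 126 [ 0.482  -0.2589  0.0847  0.0845] [ 482.2 -259.4] [38.1 40. ] 17.1
blue rim
[339. 122.] 20 [ 0.791  -0.0649  0.0897  0.0892] [791.8 -64. ] [31.4  9.7] 81.8
[306. 127.] 75 [0.7794 0.0375 0.0903 0.0898] [779.7  38.5] [  6.5 149.7] 7.0
[270. 132.] 32 [0.766  0.1508 0.0902 0.0907] 
[... 2892 characters left out ...]
 [ 0.8787 -0.5876  0.1016  0.1017] [ 878.8 -587.1] [2.  4.4] 79.5
[452. 388.] 11 [ 0.8473 -0.5927  0.101   0.101 ] [ 847.  -592.8] [14.8  5.5] 30.2
[460. 390.] 6 [ 0.8664 -0.5962  0.1014  0.1008] [ 865.7 -596. ] [4.3 6.1] 39.3
[476. 389.] 4 [ 0.9064 -0.5962  0.1007  0.1005] [ 906.3 -595.7] [2.3 6.1] 44.1
127 [[779.0, 57.0, 88.0]]
140 [[753.0, 61.0, 30.0]]
150 [[720.0, 61.0, 28.0]]
160 [[688.0, 62.0, 24.0]]
168 [[642.0, 58.0, 136.0]]
172 [[649.0, 63.0, 27.0]]
176 [[640.0, 64.0, 1.0]]
[[716.0, -118.0, 82.0], [704.0, -121.0, 137.0], [703.0, -129.0, 139.0], [699.0, -114.0, 117.0], [696.0, -121.0, 132.0], [707.0, -136.0, 81.0], [695.0, -115.0, 95.0], [692.0, -124.0, 105.0], [698.0, -136.0, 79.0]]
```

Run:
```python
from h import *
I=np.load('topI.npy')[110:255,235:425]
save('top_crop.png',cv2.resize(I,None,fx=4,fy=4,interpolation=cv2.INTER_CUBIC))
```

```text
(no output)
```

View pics/top_crop.png

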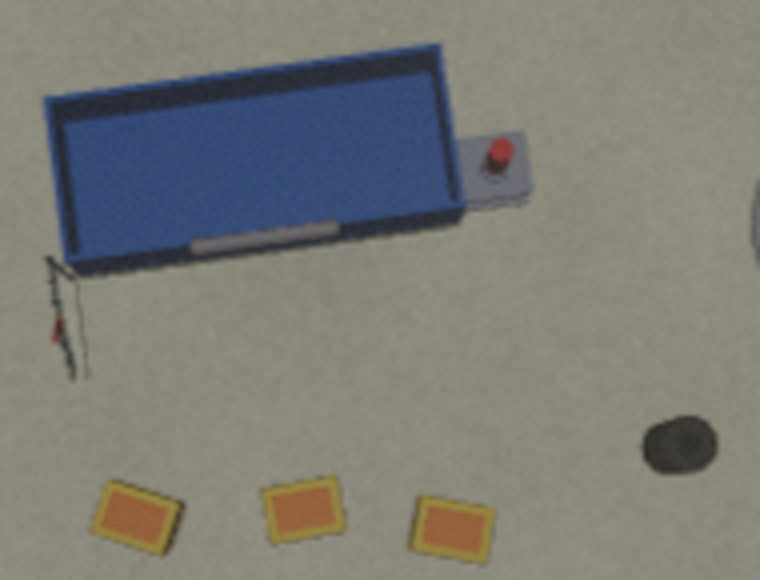

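```bash
cat >> h.py <<'E'
BY=np.radians(6.8); HINGE=np.array([.6495,.057,.020])   # bin yaw, hinge-line middle
def plan(pts,start=None):
    """pts: (x,y,z,psi_deg). prints calls as tool-axis fractions [x,y,z,turn]"""
    s=ctrl.observe();R=np.array(s['orientation'])
    p=np.array(s['ee_pos']);psi=np.degrees(np.arctan2(R[1,0],R[0,0]))
    print('t',round(s['time_s'],1),'at',p.round(4),'psi',round(psi,1),'gap',round(s['finger_gap'],4),'F',s['wrist_force'].round(1))
    for q in pts:
        d=np.array(q[:3])-p;dp=(q[3]-psi+180)%360-180
        n=max(1,int(np.ceil(np.linalg.norm(d)/.195)),int(np.ceil(abs(dp)/34)))
        for i in range(n):
            a=np.radians(psi);tx=np.array([np.cos(a),np.sin(a),0]);ty=np.array([np.sin(a),-np.cos(a),0])
            e=d/n;print(np.round([e@tx/.2,e@ty/.2,-e[2]/.2,-dp/n/90],3).tolist(),end=' ')
            psi+=dp/n
        p=np.array(q[:3]);print('->',np.round(q,3).tolist())
E
python3 -c "
from h import *
plan([(.69,-.16,.25,96.8)])"
```

```text
t 0.1 at [ 0.2309 -0.58    0.2302] psi 21.7 gap 0.0854 F [ 0.5  0.1 -0.5]
[0.727, -0.276, -0.025, -0.209] [0.777, -0.027, -0.025, -0.209] [0.745, 0.225, -0.025, -0.209] [0.633, 0.453, -0.025, -0.209] -> [0.69, -0.16, 0.25, 96.8]
```

Emit:
{"api": "play_rows", "payload": {
  "targets": [
    [1,0.727,-0.276,-0.025,-0.209],
    [1,0.727,-0.276,-0.025,-0.209],
    [1,0.727,-0.276,-0.025,-0.209],
    [1,0.727,-0.276,-0.025,-0.209],
    [1,0.727,-0.276,-0.025,-0.209]
  ]
}}

```text
time_s: 0.52
ee_pos: [0.3495, -0.4713, 0.2359]
orientation: [[0.757, 0.653, 0.002], [0.653, -0.757, 0.003], [0.003, -0.001, -1.0]]
wrist_force: [-1.5, 0.3, 0.3]
finger_gap: 0.0856
gripper_force: 0.0
```

Emit:
{"api": "play_rows", "payload": {
  "targets": [
    [1,0.777,-0.027,-0.025,-0.209],
    [1,0.777,-0.027,-0.025,-0.209],
    [1,0.777,-0.027,-0.025,-0.209],
    [1,0.777,-0.027,-0.025,-0.209],
    [1,0.777,-0.027,-0.025,-0.209]
  ]
}}

```text
time_s: 0.93
ee_pos: [0.4639, -0.3669, 0.2411]
orientation: [[0.506, 0.862, 0.002], [0.862, -0.506, 0.002], [0.003, 0.001, -1.0]]
wrist_force: [0.6, 0.6, -0.2]
finger_gap: 0.0852
gripper_force: 0.0
```

Emit:
{"api": "play_rows", "payload": {
  "targets": [
    [1,0.745,0.225,-0.025,-0.209],
    [1,0.745,0.225,-0.025,-0.209],
    [1,0.745,0.225,-0.025,-0.209],
    [1,0.745,0.225,-0.025,-0.209],
    [1,0.745,0.225,-0.025,-0.209]
  ]
}}

```text
time_s: 1.35
ee_pos: [0.5786, -0.262, 0.2461]
orientation: [[0.201, 0.979, 0.002], [0.979, -0.201, 0.002], [0.002, 0.002, -1.0]]
wrist_force: [-0.2, 0.0, -0.7]
finger_gap: 0.0852
gripper_force: 0.0
```

Emit:
{"api": "play_rows", "payload": {
  "targets": [
    [1,0.633,0.453,-0.025,-0.209],
    [1,0.633,0.453,-0.025,-0.209],
    [1,0.633,0.453,-0.025,-0.209],
    [1,0.633,0.453,-0.025,-0.209],
    [1,0.633,0.453,-0.025,-0.209]
  ]
}}

```text
time_s: 1.77
ee_pos: [0.693, -0.1568, 0.2506]
orientation: [[-0.125, 0.992, 0.002], [0.992, 0.125, 0.002], [0.001, 0.002, -1.0]]
wrist_force: [-0.5, -1.5, 0.9]
finger_gap: 0.0855
gripper_force: 0.0
```

Run:
```python
from h import *
plan([])
img,P,W,im=get('wrist'); save('w1.png',img); np.save('w1P.npy',P);np.save('w1I.npy',img)
print(np.array(im['T_tool_cam']).round(3).tolist(),im['fx'])
h,s,v=cv2.split(hsv(img))
[print(*c) for c in comps(((h<6)|(h>170))&(s>120),P,.09,.2,20)]
[print(*c) for c in comps(((h<6)|(h>170))&(s>120),P,.129,.14,20)]
```

```text
t 1.8 at [ 0.693  -0.1568  0.2506] psi 97.2 gap 0.0855 F [-0.5 -1.5  0.9]
[[-0.0, -0.96, -0.28, 0.072], [1.0, -0.0, -0.001, -0.001], [0.001, -0.28, 0.96, -0.142], [0.0, 0.0, 0.0, 1.0]] 358.6581128897182
[333. 144.] 580 [ 0.6982 -0.1202  0.1286  0.1321] [ 698.8 -121.5] [17.3 17.8] 40.8
[333. 146.] 479 [ 0.6988 -0.1214  0.1323  0.1323] [ 699.1 -121.6] [16.9 17.8] 7.2
```

View pics/w1.png

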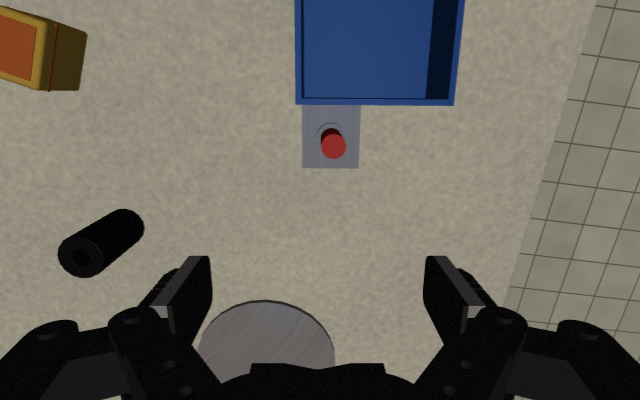

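Wrist view: the pin top is at (333,144), giving (0.699,-0.1215), which agrees with the top camera. The tube rim is near (80,257).

Run:
```python
from h import *
P=np.load('w1P.npy');I=np.load('w1I.npy')
m=np.zeros(I.shape[:2],bool);m[195:290,45:155]=1
[print(*c) for c in comps(m,P,.079,.092,20)]
plan([(.699,-.1215,.15,96.8),(.699,-.1215,.093,96.8)])
```

```text
[ 82. 256.] 1502 [ 0.4815 -0.2599  0.0841  0.0844] [ 480.6 -261.1] [43.7 43. ] 34.6
t 1.8 at [ 0.6908 -0.1591  0.2504] psi 97.1 gap 0.0855 F [-0.9  0.   0.8]
[0.182, 0.064, 0.502, 0.003] -> [0.699, -0.122, 0.15, 96.8]
[0.0, 0.0, 0.285, -0.0] -> [0.699, -0.122, 0.093, 96.8]
```

Emit:
{"api": "play_rows", "payload": {
  "targets": [
    [1,0.182,0.064,0.5,0.003],
    [1,0.182,0.064,0.5,0.003],
    [1,0.182,0.064,0.5,0.003],
    [1,0.182,0.064,0.5,0.003],
    [1,0.182,0.064,0.5,0.003]
  ]
}}

```text
time_s: 2.23
ee_pos: [0.6956, -0.1239, 0.149]
orientation: [[-0.115, 0.993, -0.006], [0.993, 0.115, 0.0], [0.001, -0.005, -1.0]]
wrist_force: [0.3, -0.1, -0.1]
finger_gap: 0.085
gripper_force: 0.0
```

Emit:
{"api": "play_rows", "payload": {
  "targets": [
    [1,0,0,0.1,0],
    [1,0,0,0.2,0],
    [1,0,0,0.285,0],
    [1,0,0,0.285,0],
    [1,0,0,0.285,0]
  ]
}}

```text
time_s: 2.65
ee_pos: [0.6985, -0.1244, 0.0959]
orientation: [[-0.115, 0.993, 0.001], [0.993, 0.115, -0.001], [-0.001, 0.001, -1.0]]
wrist_force: [-0.4, -0.4, -0.0]
finger_gap: 0.0853
gripper_force: 0.0
```

Emit:
{"api": "play_rows", "payload": {
  "targets": [
    [-1,0,0,0,0],
    [-1,0,0,0,0],
    [-1,0,0,0,0],
    [-1,0,0,0,0],
    [-1,0,0,0,0]
  ],
  "squeeze": 40
}}

```text
time_s: 3.07
ee_pos: [0.6986, -0.1226, 0.0952]
orientation: [[-0.116, 0.993, 0.001], [0.993, 0.116, -0.0], [-0.001, 0.001, -1.0]]
wrist_force: [0.1, 0.1, -0.3]
finger_gap: 0.0259
gripper_force: 0.0
```

Emit:
{"api": "play_rows", "payload": {
  "targets": [
    [-1,0,0,0,0],
    [-1,0,0,0,0],
    [-1,0,0,0,0],
    [-1,0,0,0,0],
    [-1,0,0,0,0]
  ]
}}

```text
time_s: 3.48
ee_pos: [0.6986, -0.1225, 0.0949]
orientation: [[-0.116, 0.993, 0.001], [0.993, 0.116, -0.0], [-0.0, 0.001, -1.0]]
wrist_force: [0.0, 1.3, 6.0]
finger_gap: 0.0169
gripper_force: 39.0
```

Emit:
{"api": "play_rows", "payload": {
  "targets": [
    [-1,0,0,-0.1,0],
    [-1,0,0,-0.2,0],
    [-1,0,0,-0.35,0],
    [-1,0,0,-0.5,0],
    [-1,0,0,-0.55,0]
  ]
}}

```text
time_s: 3.9
ee_pos: [0.7004, -0.123, 0.2088]
orientation: [[-0.116, 0.993, 0.007], [0.993, 0.116, -0.002], [-0.002, 0.006, -1.0]]
wrist_force: [2.0, -1.4, 0.4]
finger_gap: 0.0172
gripper_force: 39.7
```

```bash
python3 -c "
from h import *
plan([(.4815,-.2605,.205,96.8),(.4815,-.2605,.175,96.8)])"
```

```text
t 3.9 at [ 0.7004 -0.123   0.2088] psi 96.7 gap 0.0172 F [ 2.  -1.4  0.4]
[-0.278, -0.584, 0.01, -0.001] [-0.277, -0.584, 0.01, -0.001] -> [0.482, -0.26, 0.205, 96.8]
[0.0, 0.0, 0.15, -0.0] -> [0.482, -0.26, 0.175, 96.8]
```

Emit:
{"api": "play_rows", "payload": {
  "targets": [
    [-1,-0.275,-0.58,0,0],
    [-1,-0.275,-0.58,0,0],
    [-1,-0.275,-0.58,0,0],
    [-1,-0.275,-0.58,0,0],
    [-1,-0.275,-0.58,0,0]
  ]
}}

```text
time_s: 4.32
ee_pos: [0.5861, -0.1914, 0.2023]
orientation: [[-0.113, 0.994, -0.004], [0.994, 0.113, 0.001], [0.002, -0.004, -1.0]]
wrist_force: [0.6, 0.0, -1.5]
finger_gap: 0.0169
gripper_force: 39.7
```

Emit:
{"api": "play_rows", "payload": {
  "targets": [
    [-1,-0.27,-0.57,0,0],
    [-1,-0.27,-0.57,0,0],
    [-1,-0.27,-0.57,0,0],
    [-1,-0.27,-0.57,0,0],
    [-1,-0.27,-0.57,0,0]
  ]
}}

```text
time_s: 4.73
ee_pos: [0.4817, -0.258, 0.2037]
orientation: [[-0.113, 0.994, -0.0], [0.994, 0.113, 0.001], [0.001, -0.0, -1.0]]
wrist_force: [0.3, 0.4, -0.3]
finger_gap: 0.0167
gripper_force: 39.9
```

Emit:
{"api": "play_rows", "payload": {
  "targets": [
    [-1,0,0,0,0],
    [-1,0,0,0,0],
    [-1,0,0,0,0],
    [-1,0,0,0,0]
  ]
}}

```text
time_s: 5.07
ee_pos: [0.4836, -0.2567, 0.2042]
orientation: [[-0.118, 0.993, 0.0], [0.993, 0.118, 0.0], [0.0, 0.0, -1.0]]
wrist_force: [-0.2, -0.1, 0.1]
finger_gap: 0.0171
gripper_force: 39.9
```

Run:
```python
from h import *
plan([(.4815,-.2605,.205,96.8),(.4815,-.2605,.175,96.8)])
img,P,W,im=get('wrist'); save('w2.png',img)
```

```text
t 5.1 at [ 0.4836 -0.2567  0.2042] psi 96.8 gap 0.0171 F [-0.2 -0.1  0.1]
[-0.018, -0.013, -0.004, -0.0] -> [0.482, -0.26, 0.205, 96.8]
[0.0, 0.0, 0.15, -0.0] -> [0.482, -0.26, 0.175, 96.8]
```

View pics/w2.png

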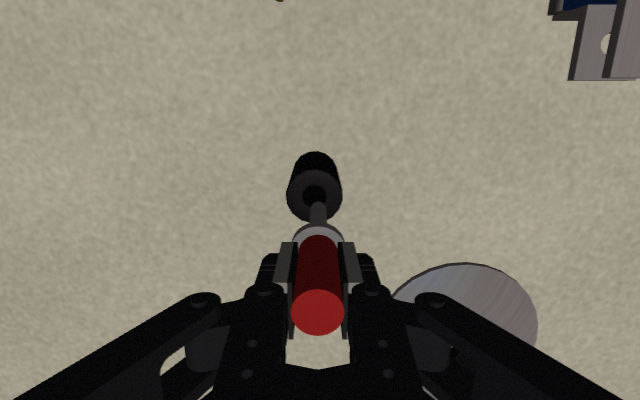

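The pin hangs upright in the grip and the tube bore at (315,192) lines up with it.

Emit:
{"api": "play_rows", "payload": {
  "targets": [
    [-1,-0.018,-0.013,0,0],
    [-1,-0.018,-0.013,0.05,0],
    [-1,-0.018,-0.013,0.1,0],
    [-1,-0.018,-0.013,0.15,0],
    [-1,-0.018,-0.013,0.2,0]
  ]
}}

```text
time_s: 5.53
ee_pos: [0.4795, -0.261, 0.1625]
orientation: [[-0.116, 0.993, -0.001], [0.993, 0.116, 0.001], [0.001, -0.001, -1.0]]
wrist_force: [0.7, -0.3, 0.0]
finger_gap: 0.0168
gripper_force: 39.9
```

Emit:
{"api": "play_rows", "payload": {
  "targets": [
    [-1,0,0,0.04,0],
    [-1,0,0,0.08,0],
    [-1,0,0,0.12,0],
    [-1,0,0,0.12,0]
  ]
}}

```text
time_s: 5.87
ee_pos: [0.4789, -0.2605, 0.138]
orientation: [[-0.116, 0.993, -0.003], [0.993, 0.116, 0.002], [0.003, -0.003, -1.0]]
wrist_force: [-0.3, 0.2, -1.2]
finger_gap: 0.0167
gripper_force: 39.9
```

Emit:
{"api": "play_rows", "payload": {
  "targets": [
    [-1,0,0.01,0.05,0],
    [-1,0,0.01,0.1,0],
    [-1,0,0.01,0.14,0],
    [-1,0,0.01,0.17,0],
    [-1,0,0.01,0.17,0]
  ]
}}

```text
time_s: 6.28
ee_pos: [0.4809, -0.2603, 0.1043]
orientation: [[-0.116, 0.993, -0.003], [0.993, 0.116, 0.002], [0.002, -0.003, -1.0]]
wrist_force: [-0.5, 0.3, -1.2]
finger_gap: 0.0167
gripper_force: 39.9
```

Emit:
{"api": "play_rows", "payload": {
  "targets": [
    [-1,0,0,0.01,0],
    [-1,0,0,0.01,0],
    [-1,0,0,0.01,0]
  ]
}}

```text
time_s: 6.53
ee_pos: [0.4825, -0.2613, 0.1046]
orientation: [[-0.116, 0.993, 0.001], [0.993, 0.116, -0.0], [-0.0, 0.001, -1.0]]
wrist_force: [1.3, 0.7, -0.5]
finger_gap: 0.0173
gripper_force: 39.9
```

Emit:
{"api": "play_rows", "payload": {
  "targets": [
    [-1,0,0,0.012,0],
    [-1,0,0,0.012,0],
    [-1,0,0,0.012,0]
  ]
}}

```text
time_s: 6.78
ee_pos: [0.4822, -0.2611, 0.102]
orientation: [[-0.116, 0.993, 0.0], [0.993, 0.116, -0.0], [-0.0, 0.0, -1.0]]
wrist_force: [-0.7, -0.0, -0.8]
finger_gap: 0.0166
gripper_force: 39.9
```

Emit:
{"api": "play_rows", "payload": {
  "targets": [
    [0.3,0,0,0,0],
    [0.3,0,0,0,0],
    [0.3,0,0,0,0],
    [0.3,0,0,0,0],
    [0.3,0,0,0,0]
  ]
}}

```text
time_s: 7.2
ee_pos: [0.4823, -0.2612, 0.102]
orientation: [[-0.116, 0.993, 0.0], [0.993, 0.116, -0.0], [-0.0, 0.0, -1.0]]
wrist_force: [-0.2, -0.9, -0.2]
finger_gap: 0.0556
gripper_force: 0.0
```

Emit:
{"api": "play_rows", "payload": {
  "targets": [
    [0.3,0,0,-0.2,0],
    [0.3,0,0,-0.4,0],
    [0.3,0,0,-0.6,0],
    [0.3,0,0,-0.6,0],
    [0.3,0,0,-0.6,0]
  ]
}}

```text
time_s: 7.62
ee_pos: [0.4845, -0.2626, 0.2258]
orientation: [[-0.116, 0.993, 0.007], [0.993, 0.116, -0.004], [-0.005, 0.006, -1.0]]
wrist_force: [-0.0, 0.3, -0.0]
finger_gap: 0.0555
gripper_force: 0.0
```

Run:
```python
from h import *
img,P,W,im=get('top'); h,s,v=cv2.split(hsv(img))
inb=(P[...,0]>0.2)&(P[...,0]<0.95)&(abs(P[...,1])<.4)
print('red');[print(*c) for c in comps(((h<5)|(h>172))&(s>130)&inb,P,.005,.25,3)]
hd=HINGE+np.array([-.010*np.cos(BY),-.010*np.sin(BY),.110]);print('handle',hd)
plan([(hd[0],hd[1],.22,96.8),(hd[0],hd[1],.118,96.8)])
```

```text
red
[411. 220.] 28 [ 0.4823 -0.2593  0.1381  0.1384] [ 482.1 -258.8] [14.7 14.9] 8.8
handle [0.63957034 0.05581596 0.13      ]
t 7.7 at [ 0.4828 -0.2615  0.2232] psi 96.7 gap 0.0556 F [-0.3 -0.1 -0.4]
[0.742, 0.482, 0.008, -0.001] [0.742, 0.482, 0.008, -0.001] -> [0.64, 0.056, 0.22, 96.8]
[0.0, 0.0, 0.51, -0.0] -> [0.64, 0.056, 0.118, 96.8]
```

Pin is seated in the tube: its top is at 0.138 m, as expected. Next is the handle.

Emit:
{"api": "play_rows", "payload": {
  "targets": [
    [0.3,0.742,0.482,0,0],
    [0.3,0.742,0.482,0,0],
    [0.3,0.742,0.482,0,0],
    [0.3,0.742,0.482,0,0],
    [0.3,0.742,0.482,0,0]
  ]
}}

```text
time_s: 8.08
ee_pos: [0.5611, -0.0971, 0.2195]
orientation: [[-0.12, 0.993, -0.003], [0.993, 0.12, 0.004], [0.004, -0.002, -1.0]]
wrist_force: [-0.1, 0.3, 0.1]
finger_gap: 0.0552
gripper_force: 0.0
```

Emit:
{"api": "play_rows", "payload": {
  "targets": [
    [0.3,0.742,0.482,0,0],
    [0.3,0.742,0.482,0,0],
    [0.3,0.742,0.482,0,0],
    [0.3,0.742,0.482,0,0],
    [0.3,0.742,0.482,0,0]
  ]
}}

```text
time_s: 8.5
ee_pos: [0.6398, 0.0613, 0.2195]
orientation: [[-0.12, 0.993, -0.002], [0.993, 0.12, 0.003], [0.003, -0.001, -1.0]]
wrist_force: [0.1, 0.3, -0.8]
finger_gap: 0.0557
gripper_force: 0.0
```

Emit:
{"api": "play_rows", "payload": {
  "targets": [
    [0.3,0,0,0.2,0],
    [0.3,0,0,0.35,0],
    [0.3,0,0,0.45,0],
    [0.3,0,0,0.45,0],
    [0.3,0,0,0.45,0]
  ]
}}

```text
time_s: 8.92
ee_pos: [0.6366, 0.0554, 0.1288]
orientation: [[-0.116, 0.993, -0.007], [0.993, 0.116, -0.0], [0.0, -0.007, -1.0]]
wrist_force: [0.1, -0.2, 1.0]
finger_gap: 0.0557
gripper_force: 0.0
```

Run:
```python
from h import *
hd=HINGE+np.array([-.010*np.cos(BY),-.010*np.sin(BY),.110])
plan([(hd[0],hd[1],.111,96.8)])
r=np.hypot(10,110);a0=np.arctan2(110,-10)
for t in range(0,34,3):
  a=a0+np.radians(t); print(t,round((r*np.cos(a)+10)/200,3),round(-(r*np.sin(a)-110)/200,3))
```

```text
t 8.9 at [0.6366 0.0554 0.1288] psi 96.7 gap 0.0557 F [ 0.1 -0.2  1. ]
[0.0, 0.015, 0.089, -0.002] -> [0.64, 0.056, 0.111, 96.8]
0 0.0 -0.0
3 -0.029 0.003
6 -0.057 0.008
9 -0.085 0.015
12 -0.113 0.022
15 -0.141 0.032
18 -0.168 0.042
21 -0.194 0.054
24 -0.219 0.068
27 -0.244 0.083
30 -0.268 0.099
33 -0.291 0.116
```

Emit:
{"api": "play_rows", "payload": {
  "targets": [
    [0.3,0,0.012,0.05,0],
    [0.3,0,0.012,0.09,0],
    [0.3,0,0.012,0.09,0],
    [0.3,0,0.012,0.09,0]
  ]
}}

```text
time_s: 9.25
ee_pos: [0.6417, 0.0562, 0.1141]
orientation: [[-0.116, 0.993, 0.0], [0.993, 0.116, -0.0], [-0.0, 0.0, -1.0]]
wrist_force: [-0.1, -0.4, 0.5]
finger_gap: 0.0554
gripper_force: 0.0
```

Emit:
{"api": "play_rows", "payload": {
  "targets": [
    [-1,0,0,0,0],
    [-1,0,0,0,0],
    [-1,0,0,0,0],
    [-1,0,0,0,0],
    [-1,0,0,0,0]
  ],
  "squeeze": 40
}}

```text
time_s: 9.67
ee_pos: [0.6393, 0.0561, 0.1146]
orientation: [[-0.117, 0.993, -0.006], [0.993, 0.117, -0.001], [-0.0, -0.006, -1.0]]
wrist_force: [-5.7, -2.0, 5.6]
finger_gap: 0.0105
gripper_force: 39.0
```

Emit:
{"api": "play_rows", "payload": {
  "targets": [
    [-1,0,0,0,0],
    [-1,0,0,0,0],
    [-1,0,0,0,0]
  ]
}}

```text
time_s: 9.92
ee_pos: [0.6393, 0.0561, 0.1146]
orientation: [[-0.117, 0.993, -0.006], [0.993, 0.117, -0.001], [-0.0, -0.006, -1.0]]
wrist_force: [-6.5, -1.0, 5.8]
finger_gap: 0.0104
gripper_force: 39.0
```

Emit:
{"api": "play_rows", "payload": {
  "targets": [
    [-1,0,-0.029,0.003,0],
    [-1,0,-0.057,0.008,0],
    [-1,0,-0.085,0.015,0],
    [-1,0,-0.113,0.022,0],
    [-1,0,-0.141,0.032,0]
  ]
}}

```text
time_s: 10.33
ee_pos: [0.622, 0.054, 0.1119]
orientation: [[-0.116, 0.993, 0.021], [0.993, 0.116, 0.002], [-0.001, 0.021, -1.0]]
wrist_force: [9.6, 2.7, 3.6]
finger_gap: 0.0106
gripper_force: 39.4
```

Emit:
{"api": "play_rows", "payload": {
  "targets": [
    [-1,0,-0.027,0.01,0],
    [-1,0,-0.053,0.022,0],
    [-1,0,-0.078,0.036,0],
    [-1,0,-0.103,0.051,0],
    [-1,0,-0.127,0.067,0]
  ]
}}

```text
time_s: 10.75
ee_pos: [0.5966, 0.051, 0.1005]
orientation: [[-0.116, 0.993, 0.019], [0.993, 0.116, 0.002], [-0.001, 0.019, -1.0]]
wrist_force: [2.5, 1.7, 15.1]
finger_gap: 0.0104
gripper_force: 42.5
```

Emit:
{"api": "play_rows", "payload": {
  "targets": [
    [-1,0,0,0,0],
    [-1,0,0,0,0],
    [-1,0,0,0,0],
    [-1,0,0,0,0],
    [-1,0,0,0,0]
  ]
}}

```text
time_s: 11.17
ee_pos: [0.5946, 0.0507, 0.0994]
orientation: [[-0.116, 0.993, 0.014], [0.993, 0.116, 0.001], [-0.001, 0.014, -1.0]]
wrist_force: [1.8, 1.6, 11.7]
finger_gap: 0.01
gripper_force: 42.1
```

```bash
cat >> h.py <<'E'
def theta_from_handle(p):  # bar centre world -> tilt deg
    d=np.array(p)-HINGE; X=d[0]*np.cos(BY)+d[1]*np.sin(BY)
    return np.degrees(np.arctan2(d[2],X)-np.arctan2(110,-10)), np.hypot(X,d[2])
def tilt_top(n='top'):
    img,P,W,im=get(n);h,s,v=cv2.split(hsv(img))
    d=P-HINGE;X=d[...,0]*np.cos(BY)+d[...,1]*np.sin(BY);Y=-d[...,0]*np.sin(BY)+d[...,1]*np.cos(BY)
    m=(h>100)&(h<130)&(s>100)&(abs(Y)<.13)&(X>.0)&(X<.14)   # floor fit
    x,z=X[m],d[...,2][m]
    for _ in range(6):
        k=np.polyfit(x,z,1);r=abs(z-np.polyval(k,x));g=r<max(.003,np.median(r)*2);x,z=x[g],z[g]
    return np.degrees(np.arctan(k[0])),k,len(x),img,P
E
python3 - <<'E'
from h import *
plan([])
s=ctrl.observe();print(theta_from_handle(s['ee_pos']+np.array([0,0,.0155])))
t=tilt_top();print(t[:3])
E
```

```text
t 11.2 at [0.5946 0.0507 0.0994] psi 96.7 gap 0.01 F [ 1.8  1.6 11.7]
(np.float64(25.03295417598188), np.float64(0.1097921576605721))
(np.float64(25.57092871519911), array([0.47849601, 0.00475079]), 1134)
```

Emit:
{"api": "play_rows", "payload": {
  "targets": [
    [-1,0,-0.02,0.014,0],
    [-1,0,-0.042,0.03,0],
    [-1,0,-0.042,0.03,0],
    [-1,0,-0.042,0.03,0],
    [-1,0,-0.042,0.03,0]
  ]
}}

```text
time_s: 11.63
ee_pos: [0.5856, 0.0497, 0.0929]
orientation: [[-0.116, 0.993, 0.013], [0.993, 0.116, 0.001], [-0.001, 0.013, -1.0]]
wrist_force: [0.4, 0.4, 11.6]
finger_gap: 0.011
gripper_force: 42.7
```

Run:
```python
from h import *
plan([])
s=ctrl.observe();print(theta_from_handle(s['ee_pos']+np.array([0,0,.0155])))
t=tilt_top();print(t[:3])
```

```text
t 11.6 at [0.5856 0.0497 0.0929] psi 96.7 gap 0.011 F [ 0.4  0.4 11.6]
(np.float64(30.85082900130036), np.float64(0.1093044178938921))
(np.float64(31.65435507792622), array([0.61651259, 0.00457584]), 1083)
```

Run:
```python
import h
from h import *
P=np.load('topP.npy');I=np.load('topI.npy')
h.get=lambda n:(I,P,None,None)
print(h.tilt_top()[:3])
P=np.load('sideP.npy');I=np.load('sideI.npy');print(h.tilt_top()[:3])
```

```text
(np.float64(0.36272262867859956), array([0.00633079, 0.0047087 ]), 2002)
(np.float64(0.19188870711443876), array([0.0033491 , 0.00453344]), 991)
```

Run:
```python
from h import *
t=tilt_top('side');print(t[:3])
s=ctrl.observe()
save('side2.png',cv2.resize(t[3][140:280,270:430],None,fx=4.5,fy=4,interpolation=cv2.INTER_CUBIC))
```

```text
(np.float64(30.822277718982534), array([0.59664675, 0.00238986]), 912)
```

View pics/side2.png

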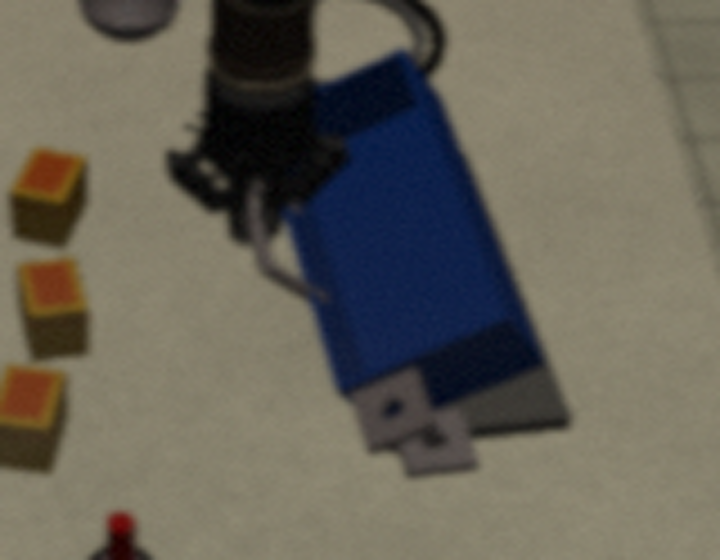

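The side crop shows the bin tilted, at about 31°. I'll ease it back slightly and let go.

Emit:
{"api": "play_rows", "payload": {
  "targets": [
    [-1,0,0.008,-0.008,0],
    [-1,0,0.008,-0.008,0],
    [-1,0,0.008,-0.008,0]
  ]
}}

```text
time_s: 11.98
ee_pos: [0.5855, 0.0497, 0.0929]
orientation: [[-0.116, 0.993, 0.009], [0.993, 0.116, 0.001], [-0.0, 0.009, -1.0]]
wrist_force: [1.4, 1.8, 8.4]
finger_gap: 0.0103
gripper_force: 42.4
```

Emit:
{"api": "play_rows", "payload": {
  "targets": [
    [0,0,0,0,0],
    [0,0,0,0,0],
    [0,0,0,0,0],
    [0,0,0,0,0],
    [0,0,0,0,0]
  ]
}}

```text
time_s: 12.4
ee_pos: [0.5806, 0.0493, 0.0888]
orientation: [[-0.116, 0.993, -0.002], [0.993, 0.116, -0.0], [0.0, -0.002, -1.0]]
wrist_force: [-0.3, -0.0, -0.8]
finger_gap: 0.0427
gripper_force: 0.0
```

Emit:
{"api": "play_rows", "payload": {
  "targets": [
    [0,0,0,-0.1,0],
    [0,0,0,-0.3,0],
    [0,0,0,-0.5,0],
    [0,0,0,-0.65,0],
    [0,0,0,-0.65,0]
  ]
}}

```text
time_s: 12.82
ee_pos: [0.5866, 0.0494, 0.2278]
orientation: [[-0.116, 0.993, 0.014], [0.993, 0.116, 0.0], [-0.002, 0.014, -1.0]]
wrist_force: [0.5, -0.0, 0.7]
finger_gap: 0.0421
gripper_force: 0.0
```

Emit:
{"api": "play_rows", "payload": {
  "targets": [
    [1,0,-0.8,0,0],
    [1,0,-0.8,0,0],
    [1,0,-0.8,0,0],
    [1,0,-0.8,0,0],
    [1,0,-0.8,0,0]
  ]
}}

```text
time_s: 13.23
ee_pos: [0.4135, 0.0307, 0.216]
orientation: [[-0.116, 0.993, -0.012], [0.993, 0.116, -0.0], [0.001, -0.012, -1.0]]
wrist_force: [-0.9, -0.7, -1.2]
finger_gap: 0.0853
gripper_force: 0.0
```

```bash
cat >> h.py <<'E'
def boxes(n='top'):
    img,P,W,im=get(n);h,s,v=cv2.split(hsv(img))
    inb=(P[...,0]>0.2)&(P[...,0]<0.95)&(abs(P[...,1])<.45)
    for c in comps((h>5)&(h<35)&(s>110)&(v>70)&inb,P,.052,.068,30):print(*c)
E
python3 - <<'E'
from h import *
plan([])
print(tilt_top()[:3],tilt_top('side')[:3])
boxes();boxes('wrist')
E
```

```text
t 13.2 at [0.4135 0.0307 0.216 ] psi 96.7 gap 0.0853 F [-0.9 -0.7 -1.2]
(np.float64(31.472401644046208), array([0.61213842, 0.00529528]), 1640) (np.float64(31.36362824027927), array([0.60953161, 0.00153623]), 919)
[265. 238.] 169 [0.4414 0.1717 0.0603 0.0604] [441.2 170.1] [40.9 42.4] 70.5
[349. 242.] 222 [ 0.4229 -0.0841  0.06    0.0602] [422.6 -81.3] [56.3 41.6] 78.3
[352.  26.] 3192 [0.434  0.1535 0.0596 0.0597] [433.8 158.3] [50.8 43.5] 70.7
[336. 176.] 3276 [0.4372 0.0342 0.0596 0.0596] [437.5  33. ] [43.1 59.3] 9.2
[302. 290.] 2489 [ 0.4197 -0.0797  0.0596  0.0597] [419.7 -81.4] [59.9 43.2] 77.5
```

Tilt is about 31°, and it held on release. On to the boxes, starting with the right-hand one.

```bash
cat >> h.py <<'E'
def binpt(X,Y,z): return (HINGE[0]+X*np.cos(BY)-Y*np.sin(BY),HINGE[1]+X*np.sin(BY)+Y*np.cos(BY),z)
E
python3 - <<'E'
from h import *
plan([(.4225,-.081,.11,78),(.4225,-.081,.020,78),(.4225,-.081,.22,78),(*binpt(.025,-.095,.22),6.8),(*binpt(.025,-.095,.081),6.8)])
E
```

```text
t 13.4 at [0.424  0.0307 0.2201] psi 96.7 gap 0.0853 F [-0.3 -0.9  0.1]
[-0.554, -0.072, 0.55, 0.207] -> [0.422, -0.081, 0.11, 78.0]
[0.0, 0.0, 0.45, -0.0] -> [0.422, -0.081, 0.02, 78.0]
[0.0, 0.0, -0.5, -0.0] [0.0, 0.0, -0.5, -0.0] -> [0.422, -0.081, 0.22, 78.0]
[0.167, 0.413, -0.0, 0.264] [0.319, 0.311, -0.0, 0.264] [0.417, 0.156, -0.0, 0.264] -> [0.686, -0.034, 0.22, 6.8]
[0.0, 0.0, 0.695, -0.0] -> [0.686, -0.034, 0.081, 6.8]
```

Emit:
{"api": "play_rows", "payload": {
  "targets": [
    [1,-0.554,-0.072,0.4,0.207],
    [1,-0.554,-0.072,0.4,0.207],
    [1,-0.554,-0.072,0.5,0.207],
    [1,-0.554,-0.072,0.55,0.207],
    [1,-0.554,-0.072,0.55,0.207]
  ]
}}

```text
time_s: 13.85
ee_pos: [0.4186, -0.0826, 0.1046]
orientation: [[0.21, 0.978, -0.009], [0.978, -0.21, 0.002], [-0.0, -0.01, -1.0]]
wrist_force: [-1.6, 1.1, -0.2]
finger_gap: 0.0852
gripper_force: 0.0
```

Emit:
{"api": "play_rows", "payload": {
  "targets": [
    [1,0,0,0,0],
    [1,0,0,0,0]
  ]
}}

```text
time_s: 14.02
ee_pos: [0.423, -0.081, 0.1103]
orientation: [[0.207, 0.978, 0.001], [0.978, -0.207, 0.0], [0.0, 0.001, -1.0]]
wrist_force: [0.5, 0.1, 0.5]
finger_gap: 0.0855
gripper_force: 0.0
```

Run:
```python
from h import *
plan([(.4225,-.081,.020,78)])
```

```text
t 14.0 at [ 0.423  -0.081   0.1103] psi 78.0 gap 0.0855 F [0.5 0.1 0.5]
[-0.0, -0.002, 0.452, 0.0] -> [0.422, -0.081, 0.02, 78.0]
```

Emit:
{"api": "play_rows", "payload": {
  "targets": [
    [1,0,0,0.15,0],
    [1,0,0,0.3,0],
    [1,0,0,0.45,0],
    [1,0,0,0.45,0],
    [1,0,0,0.45,0]
  ]
}}

```text
time_s: 14.43
ee_pos: [0.4216, -0.0801, 0.02]
orientation: [[0.206, 0.979, -0.001], [0.979, -0.206, 0.001], [0.0, -0.001, -1.0]]
wrist_force: [0.6, -0.4, 0.2]
finger_gap: 0.0849
gripper_force: 0.0
```

Emit:
{"api": "play_rows", "payload": {
  "targets": [
    [-1,0,0,0,0],
    [-1,0,0,0,0],
    [-1,0,0,0,0],
    [-1,0,0,0,0],
    [-1,0,0,0,0]
  ],
  "squeeze": 30
}}

```text
time_s: 14.85
ee_pos: [0.4231, -0.0814, 0.0217]
orientation: [[0.207, 0.978, 0.004], [0.978, -0.207, -0.001], [-0.0, 0.004, -1.0]]
wrist_force: [-0.0, 1.3, 8.3]
finger_gap: 0.0439
gripper_force: 31.1
```

Emit:
{"api": "play_rows", "payload": {
  "targets": [
    [-1,0,0,-0.1,0],
    [-1,0,0,-0.3,0],
    [-1,0,0,-0.5,0],
    [-1,0,0,-0.7,0],
    [-1,0,0,-0.8,0]
  ]
}}

```text
time_s: 15.27
ee_pos: [0.4239, -0.0818, 0.1852]
orientation: [[0.207, 0.978, 0.009], [0.978, -0.207, -0.003], [-0.001, 0.009, -1.0]]
wrist_force: [1.8, -1.7, -1.8]
finger_gap: 0.0435
gripper_force: 31.6
```

Run:
```python
from h import *
plan([(*binpt(.025,-.095,.22),6.8),(*binpt(.025,-.095,.081),6.8)])
```

```text
t 15.3 at [ 0.4239 -0.0818  0.1852] psi 78.0 gap 0.0435 F [ 1.8 -1.7 -1.8]
[0.168, 0.41, -0.058, 0.264] [0.319, 0.308, -0.058, 0.264] [0.416, 0.154, -0.058, 0.264] -> [0.686, -0.034, 0.22, 6.8]
[0.0, 0.0, 0.695, -0.0] -> [0.686, -0.034, 0.081, 6.8]
```

Emit:
{"api": "play_rows", "payload": {
  "targets": [
    [-1,0.168,0.41,-0.17,0.264],
    [-1,0.168,0.41,-0.17,0.264],
    [-1,0.168,0.41,-0.17,0.264],
    [-1,0.168,0.41,-0.17,0.264],
    [-1,0.168,0.41,-0.17,0.264]
  ]
}}

```text
time_s: 15.68
ee_pos: [0.5094, -0.065, 0.2149]
orientation: [[0.584, 0.812, 0.002], [0.812, -0.584, -0.0], [0.001, 0.002, -1.0]]
wrist_force: [0.2, -0.1, -1.6]
finger_gap: 0.044
gripper_force: 31.6
```

Emit:
{"api": "play_rows", "payload": {
  "targets": [
    [-1,0.319,0.308,0,0.264],
    [-1,0.319,0.308,0,0.264],
    [-1,0.319,0.308,0,0.264],
    [-1,0.319,0.308,0,0.264],
    [-1,0.319,0.308,0,0.264]
  ]
}}

```text
time_s: 16.1
ee_pos: [0.5951, -0.0491, 0.2128]
orientation: [[0.861, 0.509, -0.002], [0.509, -0.861, 0.0], [-0.002, -0.001, -1.0]]
wrist_force: [-0.1, 0.7, -2.0]
finger_gap: 0.0437
gripper_force: 31.5
```

Emit:
{"api": "play_rows", "payload": {
  "targets": [
    [-1,0.416,0.154,0,0.264],
    [-1,0.416,0.154,0,0.264],
    [-1,0.416,0.154,0,0.264],
    [-1,0.416,0.154,0,0.264],
    [-1,0.416,0.154,0,0.264]
  ]
}}

```text
time_s: 16.52
ee_pos: [0.6823, -0.0336, 0.2127]
orientation: [[0.993, 0.119, -0.002], [0.119, -0.993, 0.0], [-0.002, -0.0, -1.0]]
wrist_force: [-0.3, -0.6, -1.0]
finger_gap: 0.0437
gripper_force: 31.5
```

Emit:
{"api": "play_rows", "payload": {
  "targets": [
    [-1,0,0,0,0],
    [-1,0,0,0,0],
    [-1,0,0,0,0]
  ]
}}

```text
time_s: 16.77
ee_pos: [0.6822, -0.0338, 0.214]
orientation: [[0.993, 0.119, -0.0], [0.119, -0.993, 0.0], [-0.0, -0.0, -1.0]]
wrist_force: [-0.4, 0.3, -1.4]
finger_gap: 0.0433
gripper_force: 31.5
```

Run:
```python
from h import *
plan([(*binpt(.025,-.095,.12),6.8),(*binpt(.025,-.095,.081),6.8)])
img,P,W,im=get('wrist'); save('w3.png',img)
```

```text
t 16.8 at [ 0.6822 -0.0338  0.214 ] psi 6.8 gap 0.0433 F [-0.4  0.3 -1.4]
[0.016, 0.005, 0.47, 0.0] -> [0.686, -0.034, 0.12, 6.8]
[0.0, 0.0, 0.195, -0.0] -> [0.686, -0.034, 0.081, 6.8]
```

View pics/w3.png

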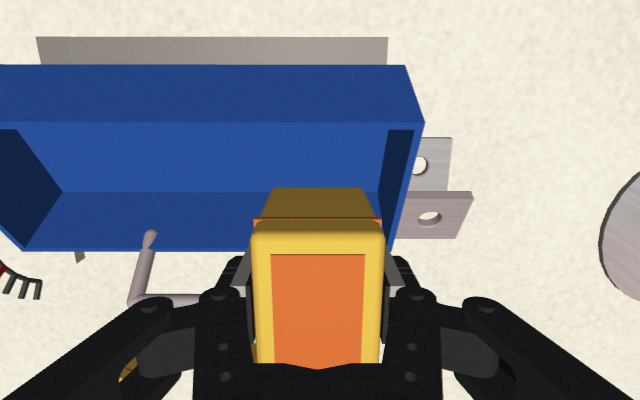

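The box hangs upright over the right end of the bin and the right wall is clear.

Emit:
{"api": "play_rows", "payload": {
  "targets": [
    [-1,0.016,0.005,0.15,0],
    [-1,0.016,0.005,0.3,0],
    [-1,0.016,0.005,0.4,0],
    [-1,0.016,0.005,0.5,0],
    [-1,0.016,0.005,0.5,0]
  ]
}}

```text
time_s: 17.23
ee_pos: [0.6819, -0.0338, 0.1083]
orientation: [[0.993, 0.118, -0.01], [0.118, -0.993, 0.001], [-0.01, -0.002, -1.0]]
wrist_force: [-0.9, -0.2, -2.7]
finger_gap: 0.0436
gripper_force: 31.5
```

Emit:
{"api": "play_rows", "payload": {
  "targets": [
    [-1,0,0,0.05,0],
    [-1,0,0,0.1,0],
    [-1,0,0,0.14,0],
    [-1,0,0,0.14,0],
    [-1,0,0,0.14,0]
  ]
}}

```text
time_s: 17.65
ee_pos: [0.6862, -0.0341, 0.0856]
orientation: [[0.993, 0.118, -0.0], [0.118, -0.993, 0.0], [-0.0, -0.0, -1.0]]
wrist_force: [-0.2, -0.2, -0.8]
finger_gap: 0.0441
gripper_force: 31.5
```

Emit:
{"api": "play_rows", "payload": {
  "targets": [
    [-1,0,0,0.015,0],
    [-1,0,0,0.015,0],
    [-1,0,0,0.015,0]
  ]
}}

```text
time_s: 17.9
ee_pos: [0.6866, -0.0341, 0.0832]
orientation: [[0.993, 0.118, 0.001], [0.118, -0.993, -0.0], [0.001, 0.0, -1.0]]
wrist_force: [-0.4, -0.3, -1.5]
finger_gap: 0.0438
gripper_force: 31.5
```

Emit:
{"api": "play_rows", "payload": {
  "targets": [
    [0.4,0,0,0,0],
    [0.4,0,0,0,0],
    [0.4,0,0,0,0],
    [0.4,0,0,0,0],
    [0.4,0,0,0,0]
  ]
}}

```text
time_s: 18.32
ee_pos: [0.6865, -0.0342, 0.083]
orientation: [[0.993, 0.118, 0.0], [0.118, -0.993, -0.0], [0.0, 0.0, -1.0]]
wrist_force: [-0.4, -0.4, 1.1]
finger_gap: 0.0603
gripper_force: 0.0
```

Emit:
{"api": "play_rows", "payload": {
  "targets": [
    [0.4,0,0,-0.2,0],
    [0.4,0,0,-0.4,0],
    [0.4,0,0,-0.6,0],
    [0.4,0,0,-0.7,0],
    [0.4,0,0,-0.7,0]
  ]
}}

```text
time_s: 18.73
ee_pos: [0.6909, -0.0346, 0.2313]
orientation: [[0.993, 0.118, 0.014], [0.118, -0.993, -0.002], [0.014, 0.003, -1.0]]
wrist_force: [0.5, 0.3, 1.2]
finger_gap: 0.06
gripper_force: 0.0
```

Run:
```python
from h import *
print(tilt_top()[:3]);print(tilt_top('side')[:3])
boxes()
img,P,W,im=get('wrist'); save('w4.png',img)
plan([(.4405,.0334,.15,99)])
```

```text
(np.float64(31.378974049355367), array([0.60989902, 0.00504674]), 1032)
(np.float64(30.386671702867577), array([0.58638386, 0.00263391]), 679)
[269. 239.] 266 [0.4385 0.1613 0.0603 0.0604] [438.4 161.4] [58.9 41.5] 70.2
t 18.9 at [ 0.685  -0.034   0.2207] psi 6.8 gap 0.0598 F [ 0.4  0.  -0.2]
[-0.391, -0.159, 0.118, -0.342] [-0.255, -0.337, 0.118, -0.342] [-0.047, -0.42, 0.118, -0.342] -> [0.44, 0.033, 0.15, 99.0]
```

View pics/w4.png

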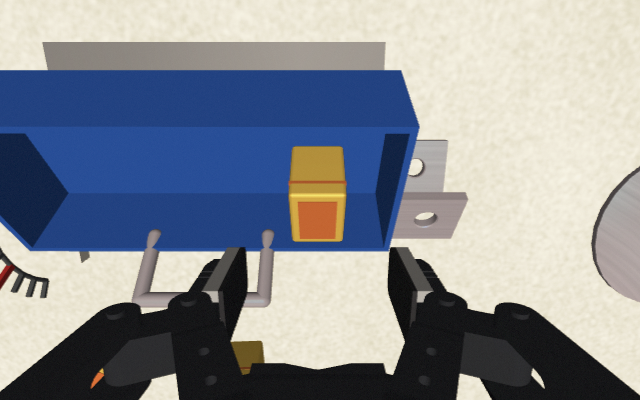

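Box 3 stands flat in the bin, against its front wall. Next, the middle box.

Emit:
{"api": "play_rows", "payload": {
  "targets": [
    [0.4,-0.391,-0.159,0,-0.342],
    [0.4,-0.391,-0.159,0,-0.342],
    [0.4,-0.391,-0.159,0,-0.342],
    [0.4,-0.391,-0.159,0,-0.342],
    [0.4,-0.391,-0.159,0,-0.342]
  ]
}}

```text
time_s: 19.35
ee_pos: [0.6019, -0.0112, 0.2193]
orientation: [[0.79, 0.614, -0.006], [0.614, -0.79, 0.001], [-0.005, -0.004, -1.0]]
wrist_force: [0.9, 0.2, 0.2]
finger_gap: 0.06
gripper_force: 0.0
```

Emit:
{"api": "play_rows", "payload": {
  "targets": [
    [1,-0.255,-0.337,0,-0.342],
    [1,-0.255,-0.337,0,-0.342],
    [1,-0.255,-0.337,0,-0.342],
    [1,-0.255,-0.337,0,-0.342],
    [1,-0.255,-0.337,0,-0.342]
  ]
}}

```text
time_s: 19.77
ee_pos: [0.5205, 0.011, 0.2198]
orientation: [[0.364, 0.931, -0.006], [0.931, -0.364, 0.0], [-0.002, -0.005, -1.0]]
wrist_force: [0.7, 0.6, 0.3]
finger_gap: 0.0855
gripper_force: 0.0
```

Emit:
{"api": "play_rows", "payload": {
  "targets": [
    [1,-0.047,-0.42,0,-0.342],
    [1,-0.047,-0.42,0,-0.342],
    [1,-0.047,-0.42,0,-0.342],
    [1,-0.047,-0.42,0,-0.342],
    [1,-0.047,-0.42,0,-0.342]
  ]
}}

```text
time_s: 20.18
ee_pos: [0.4391, 0.0332, 0.2201]
orientation: [[-0.164, 0.987, -0.005], [0.987, 0.164, 0.0], [0.001, -0.005, -1.0]]
wrist_force: [0.6, 0.4, 0.2]
finger_gap: 0.0852
gripper_force: 0.0
```

Emit:
{"api": "play_rows", "payload": {
  "targets": [
    [1,0,0,0,0],
    [1,0,0,0,0],
    [1,0,0,0,0]
  ]
}}

```text
time_s: 20.43
ee_pos: [0.4411, 0.0329, 0.2215]
orientation: [[-0.157, 0.988, -0.003], [0.988, 0.157, 0.0], [0.0, -0.002, -1.0]]
wrist_force: [0.5, 0.1, 0.3]
finger_gap: 0.0854
gripper_force: 0.0
```

Run:
```python
from h import *
boxes('wrist')
plan([(.4405,.0334,.11,99)])
```

```text
[336.  26.] 3270 [0.4345 0.1542 0.0596 0.0597] [434.1 159.4] [53.  43.6] 70.6
[316. 176.] 3288 [0.4374 0.0342 0.0596 0.0597] [437.6  32.9] [43.2 59.4] 9.1
t 20.5 at [0.4414 0.0329 0.2219] psi 99.1 gap 0.0855 F [-0.4 -0.1  0.8]
[0.003, -0.004, 0.559, 0.001] -> [0.44, 0.033, 0.11, 99.0]
```

Emit:
{"api": "play_rows", "payload": {
  "targets": [
    [1,0.003,-0.012,0.2,0],
    [1,0.003,-0.012,0.4,0],
    [1,0.003,-0.012,0.6,0],
    [1,0.003,-0.012,0.7,0],
    [1,0.003,-0.012,0.7,0]
  ]
}}

```text
time_s: 20.9
ee_pos: [0.4341, 0.0331, 0.0777]
orientation: [[-0.158, 0.987, -0.012], [0.988, 0.158, 0.0], [0.002, -0.012, -1.0]]
wrist_force: [-1.0, -0.5, 0.3]
finger_gap: 0.0854
gripper_force: 0.0
```

Emit:
{"api": "play_rows", "payload": {
  "targets": [
    [1,0,0,0.15,0],
    [1,0,0,0.3,0],
    [1,0,0,0.31,0],
    [1,0,0,0.31,0]
  ]
}}

```text
time_s: 21.23
ee_pos: [0.4385, 0.0331, 0.0203]
orientation: [[-0.158, 0.987, -0.003], [0.987, 0.158, 0.0], [0.001, -0.003, -1.0]]
wrist_force: [0.2, -0.2, 0.3]
finger_gap: 0.0853
gripper_force: 0.0
```

Emit:
{"api": "play_rows", "payload": {
  "targets": [
    [-1,0,0,0,0],
    [-1,0,0,0,0],
    [-1,0,0,0,0],
    [-1,0,0,0,0],
    [-1,0,0,0,0]
  ]
}}

```text
time_s: 21.65
ee_pos: [0.4411, 0.0331, 0.0226]
orientation: [[-0.158, 0.987, 0.003], [0.987, 0.158, -0.0], [-0.001, 0.003, -1.0]]
wrist_force: [-0.8, -0.1, 6.9]
finger_gap: 0.0436
gripper_force: 31.7
```

Emit:
{"api": "play_rows", "payload": {
  "targets": [
    [-1,0,0,-0.1,0],
    [-1,0,0,-0.3,0],
    [-1,0,0,-0.5,0],
    [-1,0,0,-0.7,0],
    [-1,0,0,-0.9,0]
  ]
}}

```text
time_s: 22.07
ee_pos: [0.4387, 0.0332, 0.2028]
orientation: [[-0.158, 0.987, 0.0], [0.987, 0.158, 0.0], [-0.0, 0.0, -1.0]]
wrist_force: [0.7, -0.0, -1.2]
finger_gap: 0.0437
gripper_force: 31.3
```

Emit:
{"api": "play_rows", "payload": {
  "targets": [
    [-1,0,0,-0.05,0],
    [-1,0,0,-0.05,0],
    [-1,0,0,-0.05,0]
  ]
}}

```text
time_s: 22.32
ee_pos: [0.4391, 0.0331, 0.2107]
orientation: [[-0.158, 0.987, 0.001], [0.987, 0.158, -0.0], [-0.0, 0.001, -1.0]]
wrist_force: [-0.5, -0.6, -0.7]
finger_gap: 0.0437
gripper_force: 31.4
```

Run:
```python
from h import *
plan([(*binpt(.025,0,.22),6.8),(*binpt(.025,0,.082),6.8)])
```

```text
t 22.3 at [0.4391 0.0331 0.2107] psi 99.1 gap 0.0437 F [-0.5 -0.6 -0.7]
[-0.018, 0.394, -0.015, 0.342] [0.186, 0.348, -0.015, 0.342] [0.338, 0.204, -0.015, 0.342] -> [0.674, 0.06, 0.22, 6.8]
[0.0, 0.0, 0.69, -0.0] -> [0.674, 0.06, 0.082, 6.8]
```

Emit:
{"api": "play_rows", "payload": {
  "targets": [
    [-1,-0.018,0.394,0,0.342],
    [-1,-0.018,0.394,0,0.342],
    [-1,-0.018,0.394,0,0.342],
    [-1,-0.018,0.394,0,0.342],
    [-1,-0.018,0.394,0,0.342]
  ]
}}

```text
time_s: 22.73
ee_pos: [0.5154, 0.0421, 0.206]
orientation: [[0.374, 0.927, -0.009], [0.928, -0.374, 0.0], [-0.003, -0.008, -1.0]]
wrist_force: [0.7, -0.8, -0.7]
finger_gap: 0.0436
gripper_force: 31.6
```

Emit:
{"api": "play_rows", "payload": {
  "targets": [
    [-1,0.186,0.348,0,0.342],
    [-1,0.186,0.348,0,0.342],
    [-1,0.186,0.348,0,0.342],
    [-1,0.186,0.348,0,0.342],
    [-1,0.186,0.348,0,0.342]
  ]
}}

```text
time_s: 23.15
ee_pos: [0.5939, 0.0509, 0.2053]
orientation: [[0.796, 0.606, -0.009], [0.606, -0.796, -0.0], [-0.007, -0.005, -1.0]]
wrist_force: [-0.1, -0.9, -1.5]
finger_gap: 0.044
gripper_force: 31.8
```

Emit:
{"api": "play_rows", "payload": {
  "targets": [
    [-1,0.338,0.204,0,0.342],
    [-1,0.338,0.204,0,0.342],
    [-1,0.338,0.204,0,0.342],
    [-1,0.338,0.204,0,0.342],
    [-1,0.338,0.204,0,0.342]
  ]
}}

```text
time_s: 23.57
ee_pos: [0.6724, 0.0597, 0.2046]
orientation: [[0.994, 0.113, -0.009], [0.113, -0.994, -0.0], [-0.009, -0.001, -1.0]]
wrist_force: [-0.4, -0.3, -1.8]
finger_gap: 0.0433
gripper_force: 31.7
```

Emit:
{"api": "play_rows", "payload": {
  "targets": [
    [-1,0,0,0,0],
    [-1,0,0,0,0],
    [-1,0,0,0,0]
  ]
}}

```text
time_s: 23.82
ee_pos: [0.6732, 0.0597, 0.2082]
orientation: [[0.993, 0.119, -0.004], [0.119, -0.993, -0.0], [-0.004, -0.0, -1.0]]
wrist_force: [-1.2, -0.2, -1.4]
finger_gap: 0.044
gripper_force: 31.7
```

Run:
```python
from h import *
plan([(*binpt(.025,0,.084),6.8)])
```

```text
t 23.8 at [0.6732 0.0597 0.2082] psi 6.8 gap 0.044 F [-1.2 -0.2 -1.4]
[0.006, -0.001, 0.621, 0.0] -> [0.674, 0.06, 0.084, 6.8]
```

Emit:
{"api": "play_rows", "payload": {
  "targets": [
    [-1,0.004,0,0.15,0],
    [-1,0.004,0,0.3,0],
    [-1,0.004,0,0.45,0],
    [-1,0.004,0,0.52,0],
    [-1,0.004,0,0.52,0]
  ]
}}

```text
time_s: 24.23
ee_pos: [0.671, 0.0597, 0.1012]
orientation: [[0.993, 0.118, -0.01], [0.118, -0.993, -0.0], [-0.01, -0.001, -1.0]]
wrist_force: [-0.4, 0.2, -1.4]
finger_gap: 0.0437
gripper_force: 31.6
```

Emit:
{"api": "play_rows", "payload": {
  "targets": [
    [-1,0,0,0.04,0],
    [-1,0,0,0.08,0],
    [-1,0,0,0.1,0],
    [-1,0,0,0.1,0],
    [-1,0,0,0.1,0]
  ]
}}

```text
time_s: 24.65
ee_pos: [0.676, 0.0598, 0.0875]
orientation: [[0.993, 0.118, 0.001], [0.118, -0.993, 0.0], [0.001, 0.0, -1.0]]
wrist_force: [-0.3, 0.2, -0.7]
finger_gap: 0.0438
gripper_force: 31.6
```

Emit:
{"api": "play_rows", "payload": {
  "targets": [
    [0.4,0,0,0,0],
    [0.4,0,0,0,0],
    [0.4,0,0,0,0],
    [0.4,0,0,0,0],
    [0.4,0,0,0,0]
  ]
}}

```text
time_s: 25.07
ee_pos: [0.6757, 0.0598, 0.0872]
orientation: [[0.993, 0.118, 0.001], [0.118, -0.993, 0.0], [0.001, 0.0, -1.0]]
wrist_force: [0.7, -0.5, 0.4]
finger_gap: 0.0597
gripper_force: 0.0
```

Emit:
{"api": "play_rows", "payload": {
  "targets": [
    [0.4,0,0,-0.2,0],
    [0.4,0,0,-0.4,0],
    [0.4,0,0,-0.6,0],
    [0.4,0,0,-0.7,0],
    [0.4,0,0,-0.7,0]
  ]
}}

```text
time_s: 25.48
ee_pos: [0.68, 0.06, 0.2352]
orientation: [[0.993, 0.118, 0.014], [0.118, -0.993, 0.0], [0.014, 0.001, -1.0]]
wrist_force: [1.7, -1.3, 0.8]
finger_gap: 0.0597
gripper_force: 0.0
```

Run:
```python
from h import *
boxes()
img,P,W,im=get('wrist'); save('w5.png',img)
plan([(.4385,.1605,.22,70.3)])
```

```text
t 25.6 at [0.6762 0.0599 0.2284] psi 6.8 gap 0.0599 F [-0.6 -0.3 -0.6]
[-0.56, -0.32, 0.021, -0.353] [-0.308, -0.567, 0.021, -0.353] -> [0.438, 0.16, 0.22, 70.3]
```

View pics/w5.png

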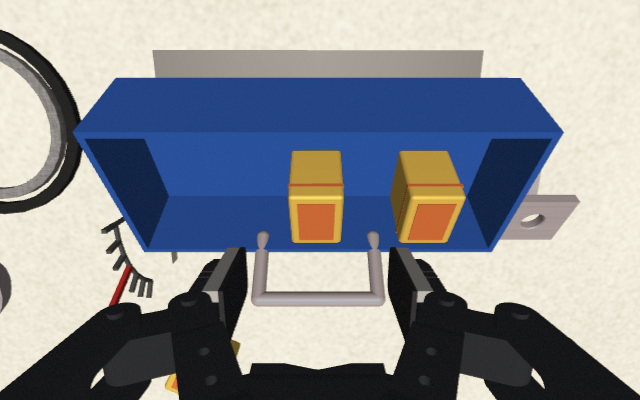

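Both boxes stand flat in the bin. One is left on the shelf.

Emit:
{"api": "play_rows", "payload": {
  "targets": [
    [0.4,-0.56,-0.32,0.02,-0.353],
    [0.4,-0.56,-0.32,0.02,-0.353],
    [0.4,-0.56,-0.32,0.02,-0.353],
    [0.4,-0.56,-0.32,0.02,-0.353],
    [0.4,-0.56,-0.32,0.02,-0.353]
  ]
}}

```text
time_s: 26.0
ee_pos: [0.5509, 0.111, 0.2186]
orientation: [[0.778, 0.629, -0.009], [0.629, -0.778, -0.001], [-0.008, -0.005, -1.0]]
wrist_force: [0.9, 0.4, -0.3]
finger_gap: 0.0598
gripper_force: 0.0
```

Emit:
{"api": "play_rows", "payload": {
  "targets": [
    [1,-0.308,-0.567,0.02,-0.353],
    [1,-0.308,-0.567,0.02,-0.353],
    [1,-0.308,-0.567,0.02,-0.353],
    [1,-0.308,-0.567,0.02,-0.353],
    [1,-0.308,-0.567,0.02,-0.353]
  ]
}}

```text
time_s: 26.42
ee_pos: [0.4327, 0.1607, 0.2153]
orientation: [[0.33, 0.944, -0.007], [0.944, -0.33, -0.002], [-0.004, -0.006, -1.0]]
wrist_force: [0.9, -0.1, -0.8]
finger_gap: 0.0853
gripper_force: 0.0
```

Emit:
{"api": "play_rows", "payload": {
  "targets": [
    [1,0,0,0,0],
    [1,0,0,0,0],
    [1,0,0,0,0]
  ]
}}

```text
time_s: 26.67
ee_pos: [0.4374, 0.1602, 0.2176]
orientation: [[0.339, 0.941, -0.002], [0.941, -0.339, -0.001], [-0.001, -0.002, -1.0]]
wrist_force: [1.0, -0.1, 0.6]
finger_gap: 0.0853
gripper_force: 0.0
```

Run:
```python
from h import *
boxes('wrist')
plan([(.4375,.1605,.08,70.3)])
```

```text
[317. 175.] 3342 [0.4357 0.1636 0.0596 0.0597] [435.3 162.5] [59.4 43.4] 70.5
t 26.7 at [0.4377 0.1602 0.2179] psi 70.2 gap 0.0852 F [ 0.5  0.2 -0.2]
[0.001, -0.002, 0.689, -0.001] -> [0.438, 0.16, 0.08, 70.3]
```

Emit:
{"api": "play_rows", "payload": {
  "targets": [
    [1,0.006,-0.005,0.2,0],
    [1,0.006,-0.005,0.4,0],
    [1,0.006,-0.005,0.6,0],
    [1,0.006,-0.005,0.7,0],
    [1,0.006,-0.005,0.7,0]
  ]
}}

```text
time_s: 27.13
ee_pos: [0.4325, 0.1603, 0.0735]
orientation: [[0.338, 0.941, -0.012], [0.941, -0.339, -0.003], [-0.007, -0.01, -1.0]]
wrist_force: [-0.1, -0.6, -0.1]
finger_gap: 0.0858
gripper_force: 0.0
```

Emit:
{"api": "play_rows", "payload": {
  "targets": [
    [1,0,0,0.15,0],
    [1,0,0,0.29,0],
    [1,0,0,0.29,0],
    [1,0,0,0.29,0]
  ]
}}

```text
time_s: 27.47
ee_pos: [0.437, 0.1617, 0.0206]
orientation: [[0.338, 0.941, -0.002], [0.941, -0.338, -0.001], [-0.001, -0.002, -1.0]]
wrist_force: [-0.4, 0.2, 1.0]
finger_gap: 0.0855
gripper_force: 0.0
```

Emit:
{"api": "play_rows", "payload": {
  "targets": [
    [-1,0,0,0,0],
    [-1,0,0,0,0],
    [-1,0,0,0,0],
    [-1,0,0,0,0],
    [-1,0,0,0,0]
  ]
}}

```text
time_s: 27.88
ee_pos: [0.439, 0.1625, 0.0226]
orientation: [[0.337, 0.941, 0.003], [0.941, -0.337, 0.001], [0.002, 0.003, -1.0]]
wrist_force: [-0.3, -0.4, 8.2]
finger_gap: 0.0436
gripper_force: 32.2
```

Emit:
{"api": "play_rows", "payload": {
  "targets": [
    [-1,0,0,-0.1,0],
    [-1,0,0,-0.3,0],
    [-1,0,0,-0.5,0],
    [-1,0,0,-0.7,0],
    [-1,0,0,-0.9,0]
  ]
}}

```text
time_s: 28.3
ee_pos: [0.4366, 0.1618, 0.2027]
orientation: [[0.337, 0.942, 0.0], [0.942, -0.337, -0.0], [0.0, 0.0, -1.0]]
wrist_force: [-0.3, 0.8, -1.8]
finger_gap: 0.0437
gripper_force: 31.2
```

Emit:
{"api": "play_rows", "payload": {
  "targets": [
    [-1,0,0,-0.05,0],
    [-1,0,0,-0.05,0],
    [-1,0,0,-0.05,0]
  ]
}}

```text
time_s: 28.55
ee_pos: [0.4371, 0.162, 0.2109]
orientation: [[0.337, 0.942, 0.001], [0.942, -0.337, 0.0], [0.001, 0.001, -1.0]]
wrist_force: [-0.9, 0.3, -1.7]
finger_gap: 0.0434
gripper_force: 31.4
```

Run:
```python
from h import *
plan([(*binpt(.025,.095,.21),6.8)])
```

```text
t 28.6 at [0.4371 0.162  0.2109] psi 70.3 gap 0.0434 F [-0.9  0.3 -1.7]
[0.172, 0.538, 0.002, 0.353] [0.43, 0.367, 0.002, 0.353] -> [0.663, 0.154, 0.21, 6.8]
```

Emit:
{"api": "play_rows", "payload": {
  "targets": [
    [-1,0.172,0.538,0,0.353],
    [-1,0.172,0.538,0,0.353],
    [-1,0.172,0.538,0,0.353],
    [-1,0.172,0.538,0,0.353],
    [-1,0.172,0.538,0,0.353]
  ]
}}

```text
time_s: 28.97
ee_pos: [0.5495, 0.1573, 0.2063]
orientation: [[0.786, 0.618, -0.007], [0.618, -0.786, -0.001], [-0.006, -0.003, -1.0]]
wrist_force: [-1.4, -0.3, -0.9]
finger_gap: 0.0438
gripper_force: 31.4
```

Emit:
{"api": "play_rows", "payload": {
  "targets": [
    [-1,0.43,0.367,0,0.353],
    [-1,0.43,0.367,0,0.353],
    [-1,0.43,0.367,0,0.353],
    [-1,0.43,0.367,0,0.353],
    [-1,0.43,0.367,0,0.353]
  ]
}}

```text
time_s: 29.38
ee_pos: [0.6624, 0.1534, 0.205]
orientation: [[0.994, 0.112, -0.008], [0.112, -0.994, -0.001], [-0.008, 0.0, -1.0]]
wrist_force: [0.1, -0.2, -1.0]
finger_gap: 0.0436
gripper_force: 31.4
```

Emit:
{"api": "play_rows", "payload": {
  "targets": [
    [-1,0,0,0,0],
    [-1,0,0,0,0],
    [-1,0,0,0,0]
  ]
}}

```text
time_s: 29.63
ee_pos: [0.6617, 0.1541, 0.2082]
orientation: [[0.993, 0.119, -0.004], [0.119, -0.993, -0.001], [-0.004, 0.0, -1.0]]
wrist_force: [-0.1, 0.9, -0.8]
finger_gap: 0.0435
gripper_force: 31.4
```

Run:
```python
from h import *
plan([(*binpt(.025,.095,.087),6.8)])
```

```text
t 29.6 at [0.6617 0.1541 0.2082] psi 6.8 gap 0.0435 F [-0.1  0.9 -0.8]
[0.007, -0.0, 0.606, 0.0] -> [0.663, 0.154, 0.087, 6.8]
```

Emit:
{"api": "play_rows", "payload": {
  "targets": [
    [-1,0.004,0,0.15,0],
    [-1,0.004,0,0.3,0],
    [-1,0.004,0,0.45,0],
    [-1,0.004,0,0.52,0],
    [-1,0.004,0,0.52,0]
  ]
}}

```text
time_s: 30.05
ee_pos: [0.6594, 0.1537, 0.1013]
orientation: [[0.993, 0.119, -0.01], [0.119, -0.993, -0.002], [-0.01, 0.0, -1.0]]
wrist_force: [-1.4, 1.0, -1.5]
finger_gap: 0.044
gripper_force: 31.4
```

Emit:
{"api": "play_rows", "payload": {
  "targets": [
    [-1,0,0,0.04,0],
    [-1,0,0,0.08,0],
    [-1,0,0,0.1,0],
    [-1,0,0,0.1,0],
    [-1,0,0,0.1,0]
  ]
}}

```text
time_s: 30.47
ee_pos: [0.6646, 0.1544, 0.0875]
orientation: [[0.993, 0.118, 0.001], [0.118, -0.993, 0.0], [0.001, -0.0, -1.0]]
wrist_force: [0.5, 0.5, -1.4]
finger_gap: 0.0436
gripper_force: 31.4
```

Emit:
{"api": "play_rows", "payload": {
  "targets": [
    [0.4,0,0,0,0],
    [0.4,0,0,0,0],
    [0.4,0,0,0,0],
    [0.4,0,0,0,0],
    [0.4,0,0,0,0]
  ]
}}

```text
time_s: 30.88
ee_pos: [0.6643, 0.1544, 0.0871]
orientation: [[0.993, 0.118, 0.001], [0.118, -0.993, 0.0], [0.001, -0.0, -1.0]]
wrist_force: [-0.3, -0.7, 0.6]
finger_gap: 0.0596
gripper_force: 0.0
```

Emit:
{"api": "play_rows", "payload": {
  "targets": [
    [0.4,0,0,-0.2,0],
    [0.4,0,0,-0.4,0],
    [0.4,0,0,-0.6,0],
    [0.4,0,0,-0.7,0],
    [0.4,0,0,-0.7,0]
  ]
}}

```text
time_s: 31.3
ee_pos: [0.6685, 0.1552, 0.2353]
orientation: [[0.993, 0.118, 0.014], [0.118, -0.993, 0.002], [0.014, -0.001, -1.0]]
wrist_force: [2.1, 0.6, 0.7]
finger_gap: 0.0598
gripper_force: 0.0
```

Run:
```python
from h import *
print(tilt_top()[:3])
# handle bar position from top depth: grey bar near expected
img,P,W,im=get('top')
d=P-HINGE;X=d[...,0]*np.cos(BY)+d[...,1]*np.sin(BY);Y=-d[...,0]*np.sin(BY)+d[...,1]*np.cos(BY)
m=(abs(Y)<.045)&(X<-.045)&(X>-.085)&(d[...,2]>.07)&(d[...,2]<.12);print('bar',m.sum(),X[m].mean(),d[...,2][m].mean())
np.save('t5P.npy',P);np.save('t5I.npy',img)
boxes('side')
hx=-.0657 # placeholder at ~31 deg
plan([(*binpt(-.0657,0,.22),96.8)])
```

```text
(np.float64(30.663673238809896), array([0.59289933, 0.00585226]), 950)
bar 124 -0.06455593032457944 0.09401806761393337
t 31.4 at [0.6634 0.1543 0.2261] psi 6.8 gap 0.0597 F [-0.5 -0.1  0.1]
[-0.152, 0.158, 0.01, -0.333] [-0.211, 0.061, 0.01, -0.333] [-0.213, -0.052, 0.01, -0.333] -> [0.584, 0.049, 0.22, 96.8]
```

Emit:
{"api": "play_rows", "payload": {
  "targets": [
    [0.3,-0.152,0.158,0.01,-0.333],
    [0.3,-0.152,0.158,0.01,-0.333],
    [0.3,-0.152,0.158,0.01,-0.333],
    [0.3,-0.152,0.158,0.01,-0.333],
    [0.3,-0.152,0.158,0.01,-0.333]
  ]
}}

```text
time_s: 31.87
ee_pos: [0.6356, 0.1189, 0.2215]
orientation: [[0.8, 0.6, -0.006], [0.6, -0.8, -0.001], [-0.005, -0.003, -1.0]]
wrist_force: [-0.6, -0.4, 0.4]
finger_gap: 0.0557
gripper_force: 0.0
```

Emit:
{"api": "play_rows", "payload": {
  "targets": [
    [0.3,-0.211,0.061,0.01,-0.333],
    [0.3,-0.211,0.061,0.01,-0.333],
    [0.3,-0.211,0.061,0.01,-0.333],
    [0.3,-0.211,0.061,0.01,-0.333],
    [0.3,-0.211,0.061,0.01,-0.333]
  ]
}}

```text
time_s: 32.28
ee_pos: [0.6098, 0.0841, 0.2207]
orientation: [[0.395, 0.919, -0.004], [0.919, -0.395, -0.0], [-0.002, -0.003, -1.0]]
wrist_force: [0.2, 0.1, -0.8]
finger_gap: 0.0553
gripper_force: 0.0
```

Emit:
{"api": "play_rows", "payload": {
  "targets": [
    [0.1,-0.213,-0.052,0.01,-0.333],
    [0.1,-0.213,-0.052,0.01,-0.333],
    [0.1,-0.213,-0.052,0.01,-0.333],
    [0.1,-0.213,-0.052,0.01,-0.333],
    [0.1,-0.213,-0.052,0.01,-0.333]
  ]
}}

```text
time_s: 32.7
ee_pos: [0.5839, 0.0493, 0.2195]
orientation: [[-0.115, 0.993, -0.002], [0.993, 0.115, 0.0], [0.0, -0.002, -1.0]]
wrist_force: [-0.3, 0.9, 0.3]
finger_gap: 0.0472
gripper_force: 0.0
```

Emit:
{"api": "play_rows", "payload": {
  "targets": [
    [0.1,0,0,0,0],
    [0.1,0,0,0,0],
    [0.1,0,0,0,0]
  ]
}}

```text
time_s: 32.95
ee_pos: [0.5845, 0.0496, 0.2203]
orientation: [[-0.114, 0.994, -0.001], [0.994, 0.114, -0.0], [0.0, -0.001, -1.0]]
wrist_force: [1.0, -0.7, 0.7]
finger_gap: 0.0471
gripper_force: 0.0
```

Run:
```python
from h import *
plan([(*binpt(-.0648,0,.094),96.8)])
img,P,W,im=get('wrist'); save('w6.png',img)
r=np.hypot(10,110);a0=np.arctan2(110,-10)
b=a0+np.radians(30.5)
for t in (27,24,21,18,15,12,9,6,3,0,-1):
  a=a0+np.radians(t); print(t,round((r*np.cos(a)-r*np.cos(b))/200,3),round(-(r*np.sin(a)-r*np.sin(b))/200,3))
```

```text
t 33.0 at [0.5845 0.0496 0.2203] psi 96.5 gap 0.0471 F [ 1.  -0.7  0.7]
[-0.002, 0.003, 0.631, -0.003] -> [0.585, 0.049, 0.094, 96.8]
27 0.028 -0.019
24 0.053 -0.034
21 0.078 -0.047
18 0.105 -0.059
15 0.132 -0.07
12 0.159 -0.079
9 0.187 -0.087
6 0.215 -0.093
3 0.244 -0.098
0 0.272 -0.101
-1 0.282 -0.102
```

View pics/w6.png

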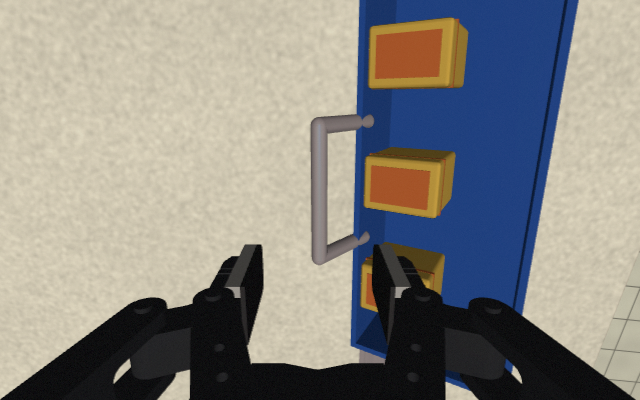

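All three boxes stand in the bin. The handle bar at (319,190) sits between the fingers.

Emit:
{"api": "play_rows", "payload": {
  "targets": [
    [0.1,0,0.003,0.2,0],
    [0.1,0,0.003,0.4,0],
    [0.1,0,0.003,0.55,0],
    [0.1,0,0.003,0.62,0],
    [0.1,0,0.003,0.62,0]
  ]
}}

```text
time_s: 33.42
ee_pos: [0.5811, 0.0495, 0.0918]
orientation: [[-0.115, 0.993, -0.01], [0.993, 0.115, -0.0], [0.001, -0.01, -1.0]]
wrist_force: [0.1, -0.6, -0.6]
finger_gap: 0.0468
gripper_force: 0.0
```

Emit:
{"api": "play_rows", "payload": {
  "targets": [
    [0.1,0,0,0,0],
    [0.1,0,0,0,0],
    [0.1,0,0,0,0]
  ]
}}

```text
time_s: 33.67
ee_pos: [0.5872, 0.0495, 0.0989]
orientation: [[-0.116, 0.993, 0.004], [0.993, 0.116, 0.0], [-0.0, 0.004, -1.0]]
wrist_force: [1.2, -1.0, -0.2]
finger_gap: 0.0473
gripper_force: 0.0
```

Emit:
{"api": "play_rows", "payload": {
  "targets": [
    [-1,0,0,0,0],
    [-1,0,0,0,0],
    [-1,0,0,0,0],
    [-1,0,0,0,0],
    [-1,0,0,0,0]
  ],
  "squeeze": 40
}}

```text
time_s: 34.08
ee_pos: [0.5856, 0.0494, 0.0979]
orientation: [[-0.116, 0.993, 0.001], [0.993, 0.116, -0.0], [-0.0, 0.001, -1.0]]
wrist_force: [-2.5, -0.4, 5.9]
finger_gap: 0.0102
gripper_force: 39.1
```

Emit:
{"api": "play_rows", "payload": {
  "targets": [
    [-1,0,0.015,-0.01,0],
    [-1,0,0.028,-0.019,0],
    [-1,0,0.053,-0.034,0],
    [-1,0,0.078,-0.047,0],
    [-1,0,0.105,-0.059,0]
  ]
}}

```text
time_s: 34.5
ee_pos: [0.6001, 0.0511, 0.1072]
orientation: [[-0.117, 0.993, -0.015], [0.993, 0.117, -0.002], [0.0, -0.015, -1.0]]
wrist_force: [-12.1, -2.3, 14.7]
finger_gap: 0.0102
gripper_force: 40.4
```

Emit:
{"api": "play_rows", "payload": {
  "targets": [
    [-1,0,0.02,-0.008,0],
    [-1,0,0.04,-0.016,0],
    [-1,0,0.06,-0.022,0],
    [-1,0,0.08,-0.028,0],
    [-1,0,0.1,-0.033,0]
  ]
}}

```text
time_s: 34.92
ee_pos: [0.6233, 0.0539, 0.1157]
orientation: [[-0.116, 0.993, -0.007], [0.993, 0.116, -0.001], [0.0, -0.007, -1.0]]
wrist_force: [-8.4, -0.9, 9.5]
finger_gap: 0.01
gripper_force: 41.5
```

Emit:
{"api": "play_rows", "payload": {
  "targets": [
    [-1,0,0.02,-0.003,0],
    [-1,0,0.04,-0.006,0],
    [-1,0,0.06,-0.008,0],
    [-1,0,0.075,-0.009,0],
    [-1,0,0.075,-0.009,0]
  ]
}}

```text
time_s: 35.33
ee_pos: [0.6393, 0.0558, 0.1174]
orientation: [[-0.116, 0.993, -0.005], [0.993, 0.116, -0.0], [0.0, -0.005, -1.0]]
wrist_force: [-6.2, -1.6, 6.6]
finger_gap: 0.0104
gripper_force: 42.6
```

Emit:
{"api": "play_rows", "payload": {
  "targets": [
    [-1,0,0,0,0],
    [-1,0,0,0,0],
    [-1,0,0,0,0]
  ]
}}

```text
time_s: 35.58
ee_pos: [0.6393, 0.0558, 0.1173]
orientation: [[-0.116, 0.993, -0.004], [0.993, 0.116, -0.0], [0.0, -0.004, -1.0]]
wrist_force: [-5.7, -0.9, 7.0]
finger_gap: 0.01
gripper_force: 42.5
```

Run:
```python
from h import *
plan([])
print(tilt_top()[:3],tilt_top('side')[:3])
```

```text
t 35.6 at [0.6393 0.0558 0.1173] psi 96.7 gap 0.01 F [-5.7 -0.9  7. ]
(np.float64(0.050663631835050425), array([0.00088425, 0.00530473]), 283) (np.float64(-5.667906058206965), array([-0.09924758,  0.01549663]), 483)
```

Emit:
{"api": "play_rows", "payload": {
  "targets": [
    [-1,0,0.02,0.01,0],
    [-1,0,0.03,0.015,0],
    [-1,0,0.04,0.015,0],
    [-1,0,0.04,0.015,0],
    [-1,0,0.04,0.015,0]
  ]
}}

```text
time_s: 36.1
ee_pos: [0.6393, 0.0558, 0.1172]
orientation: [[-0.117, 0.993, -0.024], [0.993, 0.117, -0.003], [0.0, -0.024, -1.0]]
wrist_force: [-27.7, -4.0, 31.7]
finger_gap: 0.0101
gripper_force: 45.3
```

Emit:
{"api": "play_rows", "payload": {
  "targets": [
    [-1,0,-0.035,-0.005,0],
    [-1,0,-0.035,-0.005,0],
    [-1,0,-0.035,-0.005,0]
  ]
}}

```text
time_s: 36.35
ee_pos: [0.6393, 0.0558, 0.1173]
orientation: [[-0.116, 0.993, -0.006], [0.993, 0.116, -0.001], [0.0, -0.006, -1.0]]
wrist_force: [-10.2, -0.8, 15.1]
finger_gap: 0.0104
gripper_force: 43.5
```

Emit:
{"api": "play_rows", "payload": {
  "targets": [
    [0.1,0,0,0,0],
    [0.1,0,0,0,0],
    [0.1,0,0,0,0],
    [0.1,0,0,0,0],
    [0.1,0,0,0,0]
  ]
}}

```text
time_s: 36.77
ee_pos: [0.642, 0.0561, 0.1144]
orientation: [[-0.116, 0.993, -0.0], [0.993, 0.116, 0.0], [0.0, -0.0, -1.0]]
wrist_force: [0.3, 0.2, -0.2]
finger_gap: 0.047
gripper_force: 0.0
```

Emit:
{"api": "play_rows", "payload": {
  "targets": [
    [0.1,0,0,-0.2,0],
    [0.1,0,0,-0.4,0],
    [0.1,0,0,-0.5,0],
    [0.1,0,0,-0.5,0],
    [0.1,0,0,-0.5,0]
  ]
}}

```text
time_s: 37.18
ee_pos: [0.6433, 0.0561, 0.2169]
orientation: [[-0.116, 0.993, 0.004], [0.993, 0.116, 0.0], [-0.0, 0.004, -1.0]]
wrist_force: [-0.4, 0.6, 0.3]
finger_gap: 0.0473
gripper_force: 0.0
```

Run:
```python
from h import *
plan([(.4823,-.2600,.22,96.8)])
```

```text
t 37.2 at [0.6433 0.0561 0.2169] psi 96.7 gap 0.0473 F [-0.4  0.6  0.3]
[-0.738, -0.492, -0.008, -0.001] [-0.738, -0.492, -0.008, -0.001] -> [0.482, -0.26, 0.22, 96.8]
```

Emit:
{"api": "play_rows", "payload": {
  "targets": [
    [0.3,-0.738,-0.492,-0.01,0],
    [0.3,-0.738,-0.492,-0.01,0],
    [0.3,-0.738,-0.492,-0.01,0],
    [0.3,-0.738,-0.492,-0.01,0],
    [0.3,-0.738,-0.492,-0.01,0]
  ]
}}

```text
time_s: 37.6
ee_pos: [0.5569, -0.1059, 0.214]
orientation: [[-0.113, 0.994, -0.007], [0.994, 0.113, -0.001], [-0.0, -0.007, -1.0]]
wrist_force: [0.6, -0.1, -1.0]
finger_gap: 0.0555
gripper_force: 0.0
```

Emit:
{"api": "play_rows", "payload": {
  "targets": [
    [0.3,-0.738,-0.492,0,0],
    [0.3,-0.738,-0.492,0,0],
    [0.3,-0.738,-0.492,0,0],
    [0.3,-0.738,-0.492,0,0],
    [0.3,-0.738,-0.492,0,0]
  ]
}}

```text
time_s: 38.02
ee_pos: [0.4773, -0.2637, 0.2148]
orientation: [[-0.112, 0.994, -0.004], [0.994, 0.112, -0.0], [-0.0, -0.004, -1.0]]
wrist_force: [0.6, 0.3, 0.4]
finger_gap: 0.0559
gripper_force: 0.0
```

Emit:
{"api": "play_rows", "payload": {
  "targets": [
    [0.3,0,0,0,0],
    [0.3,0,0,0,0],
    [0.3,0,0,0,0]
  ]
}}

```text
time_s: 38.27
ee_pos: [0.4808, -0.2585, 0.2158]
orientation: [[-0.117, 0.993, -0.001], [0.993, 0.117, 0.002], [0.002, -0.001, -1.0]]
wrist_force: [0.2, 0.1, -0.3]
finger_gap: 0.0554
gripper_force: 0.0
```

Run:
```python
from h import *
plan([(.4823,-.2605,.14,96.8),(.4823,-.2605,.102,96.8)])
img,P,W,im=get('wrist'); h,s,v=cv2.split(hsv(img))
inb=(P[...,0]>0.2)&(P[...,0]<0.95)&(abs(P[...,1])<.4)
[print(*c) for c in comps(((h<5)|(h>172))&(s>130)&inb,P,.13,.15,10)]
print(tilt_top()[:3],tilt_top('side')[:3])
```

```text
t 38.3 at [ 0.4808 -0.2585  0.2158] psi 96.7 gap 0.0554 F [ 0.2  0.1 -0.3]
[-0.011, 0.007, 0.379, -0.001] -> [0.482, -0.26, 0.14, 96.8]
[0.0, 0.0, 0.19, -0.0] -> [0.482, -0.26, 0.102, 96.8]
[319. 209.] 643 [ 0.4803 -0.2594  0.1369  0.1373] [ 480.5 -260.1] [17.6 17.8] 10.1
(np.float64(0.011376868485076483), array([0.00019856, 0.00501552]), 1333) (np.float64(-4.970758490394746), array([-0.08697442,  0.01427481]), 457)
```

Emit:
{"api": "play_rows", "payload": {
  "targets": [
    [0.3,-0.008,0.003,0.15,0],
    [0.3,-0.008,0.003,0.3,0],
    [0.3,-0.008,0.003,0.45,0],
    [0.3,-0.008,0.003,0.57,0],
    [0.3,-0.008,0.003,0.57,0]
  ]
}}

```text
time_s: 38.83
ee_pos: [0.4779, -0.2577, 0.0975]
orientation: [[-0.118, 0.993, -0.009], [0.993, 0.118, 0.006], [0.007, -0.009, -1.0]]
wrist_force: [-1.4, 0.5, -0.0]
finger_gap: 0.0555
gripper_force: 0.0
```

Emit:
{"api": "play_rows", "payload": {
  "targets": [
    [0.3,0,0,0,0],
    [0.3,0,0,0,0]
  ]
}}

```text
time_s: 39.0
ee_pos: [0.4829, -0.2616, 0.1042]
orientation: [[-0.117, 0.993, 0.002], [0.993, 0.117, -0.001], [-0.001, 0.002, -1.0]]
wrist_force: [0.5, -0.1, 0.2]
finger_gap: 0.0552
gripper_force: 0.0
```

Emit:
{"api": "play_rows", "payload": {
  "targets": [
    [-1,0,0,0,0],
    [-1,0,0,0,0],
    [-1,0,0,0,0],
    [-1,0,0,0,0],
    [-1,0,0,0,0]
  ]
}}

```text
time_s: 39.42
ee_pos: [0.4825, -0.2622, 0.1047]
orientation: [[-0.116, 0.993, 0.002], [0.993, 0.116, -0.001], [-0.002, 0.002, -1.0]]
wrist_force: [-0.8, 0.1, 5.4]
finger_gap: 0.0165
gripper_force: 38.9
```

Emit:
{"api": "play_rows", "payload": {
  "targets": [
    [-1,0,0,0,0],
    [-1,0,0,0,0],
    [-1,0,0,0,0]
  ]
}}

```text
time_s: 39.67
ee_pos: [0.4825, -0.2622, 0.1047]
orientation: [[-0.116, 0.993, 0.002], [0.993, 0.116, -0.001], [-0.002, 0.002, -1.0]]
wrist_force: [-0.9, 1.7, 6.7]
finger_gap: 0.0169
gripper_force: 38.9
```

Emit:
{"api": "play_rows", "payload": {
  "targets": [
    [-1,0,0,-0.1,0],
    [-1,0,0,-0.25,0],
    [-1,0,0,-0.4,0],
    [-1,0,0,-0.55,0],
    [-1,0,0,-0.6,0]
  ]
}}

```text
time_s: 40.08
ee_pos: [0.4838, -0.2632, 0.228]
orientation: [[-0.116, 0.993, 0.007], [0.993, 0.116, -0.005], [-0.005, 0.007, -1.0]]
wrist_force: [0.2, -0.5, -0.3]
finger_gap: 0.0166
gripper_force: 39.5
```

Run:
```python
from h import *
plan([(.6995,-.1222,.22,96.8)])
```

```text
t 40.1 at [ 0.4838 -0.2632  0.228 ] psi 96.7 gap 0.0166 F [ 0.2 -0.5 -0.3]
[0.287, 0.576, 0.02, -0.001] [0.287, 0.577, 0.02, -0.001] -> [0.7, -0.122, 0.22, 96.8]
```

Emit:
{"api": "play_rows", "payload": {
  "targets": [
    [-1,0.287,0.573,0.01,0],
    [-1,0.287,0.573,0.01,0],
    [-1,0.287,0.573,0.01,0],
    [-1,0.287,0.573,0.01,0],
    [-1,0.287,0.573,0.01,0]
  ]
}}

```text
time_s: 40.5
ee_pos: [0.5895, -0.1894, 0.2194]
orientation: [[-0.12, 0.993, -0.001], [0.993, 0.12, 0.001], [0.001, -0.001, -1.0]]
wrist_force: [-0.0, 0.0, -2.0]
finger_gap: 0.0166
gripper_force: 39.6
```

Emit:
{"api": "play_rows", "payload": {
  "targets": [
    [-1,0.287,0.573,0.01,0],
    [-1,0.287,0.573,0.01,0],
    [-1,0.287,0.573,0.01,0],
    [-1,0.287,0.573,0.01,0],
    [-1,0.287,0.573,0.01,0]
  ]
}}

```text
time_s: 40.92
ee_pos: [0.6957, -0.1202, 0.217]
orientation: [[-0.118, 0.993, -0.003], [0.993, 0.118, 0.0], [0.0, -0.003, -1.0]]
wrist_force: [-1.2, -0.4, 0.3]
finger_gap: 0.0171
gripper_force: 39.8
```

Emit:
{"api": "play_rows", "payload": {
  "targets": [
    [-1,0,0,0,0],
    [-1,0,0,0,0],
    [-1,0,0,0,0],
    [-1,0,0,0,0]
  ]
}}

```text
time_s: 41.25
ee_pos: [0.6947, -0.1222, 0.2192]
orientation: [[-0.114, 0.993, -0.0], [0.993, 0.114, -0.0], [-0.0, -0.0, -1.0]]
wrist_force: [-0.2, -0.7, -0.4]
finger_gap: 0.0171
gripper_force: 39.8
```

Run:
```python
from h import *
plan([(.699,-.1225,.182,96.8),(.699,-.1225,.0997,96.8)])
img,P,W,im=get('wrist'); save('w7.png',img)
h,s,v=cv2.split(hsv(img))
[print(*c) for c in comps(((h<6)|(h>170))&(s>120),P,.2,.3,20)]
m=np.zeros(img.shape[:2],bool);m[60:300,150:500]=1
Q=P;print([(c[0].tolist(),c[2].tolist()) for c in comps(m&(s<60),P,.072,.088,60)])
# hole: pixels inside plate seeing below .075
mm=m&(P[...,2]<.07)&(np.hypot(P[...,0]-.699,P[...,1]+.1215)<.03)
print(mm.sum())
np.save('w7P.npy',P)
```

```text
t 41.2 at [ 0.6947 -0.1222  0.2192] psi 96.6 gap 0.0171 F [-0.2 -0.7 -0.4]
[-0.004, 0.021, 0.186, -0.003] -> [0.699, -0.122, 0.182, 96.8]
[0.0, 0.0, 0.412, -0.0] -> [0.699, -0.122, 0.1, 96.8]
[317. 278.] 3912 [ 0.6924 -0.1165  0.2413  0.2498] [ 692.9 -120.2] [17.2 19.1] 6.8
[([326.0, 181.0], [0.6993, -0.1196, 0.0793, 0.0793])]
319
```

View pics/w7.png

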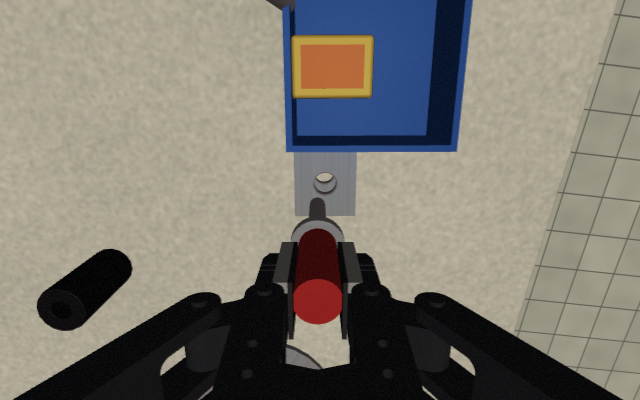

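The hole in the bin's eye is at (325,182), with the pin tip just in front of it at (317,200). I'll get the hole's position next.

Run:
```python
from h import *
img,P,W,im=get('wrist');plan([])
def ray(u,v,z):
    d=W[:3,:3]@np.array([(u-im['cx'])/im['fx'],(v-im['cy'])/im['fy'],1]);k=(z-W[2,3])/d[2];return (W[:3,3]+k*d).round(4)
g=cv2.cvtColor(img,cv2.COLOR_RGB2GRAY)
c=cv2.HoughCircles(cv2.medianBlur(g,3)[150:215,290:360],cv2.HOUGH_GRADIENT,1,20,param1=80,param2=12,minRadius=8,maxRadius=16)
print(c)
if c is not None:
    for x,y,r in c[0]: print(ray(x+290,y+150,.080),r)
print('tip guess',ray(317,199,.136), 'plate', ray(295,150,.08),ray(355,215,.08))
```

```text
t 41.4 at [ 0.6951 -0.1218  0.2193] psi 96.6 gap 0.0166 F [-0.4  0.2 -1.3]
[[[33.5 32.5  9.4]]]
[ 0.698  -0.1201  0.08  ] 9.4
tip guess [ 0.6926 -0.1178  0.136 ] plate [ 0.6726 -0.0965  0.08  ] [ 0.7272 -0.1446  0.08  ]
```

Emit:
{"api": "play_rows", "payload": {
  "targets": [
    [-1,-0.004,0.022,0.05,0],
    [-1,-0.004,0.022,0.1,0],
    [-1,-0.004,0.022,0.15,0],
    [-1,-0.004,0.022,0.2,0],
    [-1,-0.004,0.022,0.2,0]
  ]
}}

```text
time_s: 41.77
ee_pos: [0.6977, -0.1205, 0.1742]
orientation: [[-0.116, 0.993, -0.007], [0.993, 0.116, 0.002], [0.002, -0.007, -1.0]]
wrist_force: [0.2, 0.4, -1.6]
finger_gap: 0.0171
gripper_force: 39.8
```

Emit:
{"api": "play_rows", "payload": {
  "targets": [
    [-1,0,0,0,0],
    [-1,0,0,0,0]
  ]
}}

```text
time_s: 41.93
ee_pos: [0.7002, -0.1211, 0.1785]
orientation: [[-0.116, 0.993, -0.0], [0.993, 0.116, 0.0], [0.0, -0.0, -1.0]]
wrist_force: [0.2, 0.3, -0.7]
finger_gap: 0.0173
gripper_force: 39.8
```

Run:
```python
from h import *
plan([(.6993,-.1225,.155,96.8),(.6993,-.1225,.0997,96.8)])
```

```text
t 41.9 at [ 0.7002 -0.1211  0.1785] psi 96.7 gap 0.0173 F [ 0.2  0.3 -0.7]
[-0.006, -0.005, 0.118, -0.001] -> [0.699, -0.122, 0.155, 96.8]
[0.0, 0.0, 0.276, -0.0] -> [0.699, -0.122, 0.1, 96.8]
```

Emit:
{"api": "play_rows", "payload": {
  "targets": [
    [-1,-0.006,-0.004,0,0],
    [-1,-0.006,-0.004,0.03,0],
    [-1,-0.006,-0.004,0.06,0],
    [-1,-0.006,-0.004,0.09,0],
    [-1,-0.006,-0.004,0.12,0]
  ]
}}

```text
time_s: 42.35
ee_pos: [0.6993, -0.1224, 0.1541]
orientation: [[-0.116, 0.993, -0.0], [0.993, 0.116, 0.0], [0.0, -0.0, -1.0]]
wrist_force: [-0.1, 0.2, -1.0]
finger_gap: 0.0168
gripper_force: 39.8
```

Emit:
{"api": "play_rows", "payload": {
  "targets": [
    [-1,0,0,0.03,0],
    [-1,0,0,0.06,0],
    [-1,0,0,0.09,0],
    [-1,0,0,0.09,0],
    [-1,0,0,0.09,0]
  ]
}}

```text
time_s: 42.77
ee_pos: [0.6991, -0.1223, 0.136]
orientation: [[-0.116, 0.993, -0.001], [0.993, 0.116, 0.0], [0.001, -0.001, -1.0]]
wrist_force: [0.4, -0.8, -1.2]
finger_gap: 0.0166
gripper_force: 39.8
```

Emit:
{"api": "play_rows", "payload": {
  "targets": [
    [-1,0,0,0.03,0],
    [-1,0,0,0.06,0],
    [-1,0,0,0.09,0],
    [-1,0,0,0.12,0],
    [-1,0,0,0.12,0]
  ]
}}

```text
time_s: 43.18
ee_pos: [0.6982, -0.1221, 0.1106]
orientation: [[-0.116, 0.993, -0.003], [0.993, 0.116, 0.001], [0.001, -0.003, -1.0]]
wrist_force: [0.2, 0.0, -1.4]
finger_gap: 0.0169
gripper_force: 39.8
```

Emit:
{"api": "play_rows", "payload": {
  "targets": [
    [-1,0,0,0.02,0],
    [-1,0,0,0.04,0],
    [-1,0,0,0.055,0],
    [-1,0,0,0.055,0],
    [-1,0,0,0.055,0]
  ]
}}

```text
time_s: 43.6
ee_pos: [0.6994, -0.1224, 0.1016]
orientation: [[-0.116, 0.993, -0.001], [0.993, 0.116, 0.0], [0.0, -0.0, -1.0]]
wrist_force: [0.9, -0.1, 0.2]
finger_gap: 0.017
gripper_force: 39.8
```

Emit:
{"api": "play_rows", "payload": {
  "targets": [
    [-1,0,0,0.008,0],
    [-1,0,0,0.008,0],
    [-1,0,0,0.008,0]
  ]
}}

```text
time_s: 43.85
ee_pos: [0.6996, -0.1225, 0.1004]
orientation: [[-0.116, 0.993, 0.0], [0.993, 0.116, -0.0], [-0.0, 0.0, -1.0]]
wrist_force: [-0.7, 1.1, -0.5]
finger_gap: 0.0169
gripper_force: 39.8
```

Emit:
{"api": "play_rows", "payload": {
  "targets": [
    [0.3,0,0,0,0],
    [0.3,0,0,0,0],
    [0.3,0,0,0,0],
    [0.3,0,0,0,0],
    [0.3,0,0,0,0]
  ]
}}

```text
time_s: 44.27
ee_pos: [0.6997, -0.1225, 0.1005]
orientation: [[-0.116, 0.993, 0.0], [0.993, 0.116, -0.0], [-0.0, 0.0, -1.0]]
wrist_force: [-0.4, 0.2, -0.6]
finger_gap: 0.0557
gripper_force: 0.0
```

Emit:
{"api": "play_rows", "payload": {
  "targets": [
    [0.3,0,0,-0.2,0],
    [0.3,0,0,-0.4,0],
    [0.3,0,0,-0.6,0],
    [0.3,0,0,-0.6,0],
    [0.3,0,0,-0.6,0]
  ]
}}

```text
time_s: 44.68
ee_pos: [0.7025, -0.1231, 0.2258]
orientation: [[-0.116, 0.993, 0.009], [0.993, 0.116, -0.002], [-0.003, 0.009, -1.0]]
wrist_force: [-0.5, 0.3, -0.5]
finger_gap: 0.0551
gripper_force: 0.0
```

Emit:
{"api": "play_rows", "payload": {
  "targets": [
    [0.3,-0.3,-0.6,-0.1,0],
    [0.3,-0.3,-0.6,-0.1,0],
    [0.3,-0.3,-0.6,-0.1,0],
    [0.3,-0.3,-0.6,-0.1,0],
    [0.3,-0.3,-0.6,-0.1,0]
  ]
}}

```text
time_s: 45.1
ee_pos: [0.5844, -0.1974, 0.2394]
orientation: [[-0.113, 0.994, -0.003], [0.994, 0.113, 0.0], [0.001, -0.003, -1.0]]
wrist_force: [-0.0, -1.0, 0.4]
finger_gap: 0.0555
gripper_force: 0.0
```

Emit:
{"api": "play_rows", "payload": {
  "targets": [
    [0.3,-0.3,-0.6,0,0],
    [0.3,-0.3,-0.6,0,0],
    [0.3,-0.3,-0.6,0,0],
    [0.3,-0.3,-0.6,0,0],
    [0.3,-0.3,-0.6,0,0]
  ]
}}

```text
time_s: 45.52
ee_pos: [0.4738, -0.2701, 0.2393]
orientation: [[-0.113, 0.994, -0.001], [0.994, 0.113, 0.001], [0.001, -0.001, -1.0]]
wrist_force: [0.1, 0.2, -0.9]
finger_gap: 0.0555
gripper_force: 0.0
```

Run:
```python
from h import *
img,P,W,im=get('top'); h,s,v=cv2.split(hsv(img))
inb=(P[...,0]>0.2)&(P[...,0]<0.95)&(abs(P[...,1])<.4)
print('pin');[print(*c) for c in comps(((h<5)|(h>172))&(s>130)&inb,P,.115,.25,3)]
print(tilt_top()[:3])
print('boxes');[print(*c) for c in comps((h>5)&(h<35)&(s>110)&(v>70)&inb,P,.02,.12,30)]
save('t8.png',cv2.resize(img[90:270,150:500],None,fx=2.2,fy=2.2))
```

```text
pin
[359. 148.] 19 [ 0.6987 -0.1191  0.1337  0.1342] [ 698.2 -118.4] [11.2 14. ] 82.9
(np.float64(0.28298954962912654), array([0.00493914, 0.00474327]), 1270)
boxes
[306. 147.] 249 [0.716  0.0396 0.0853 0.0854] [716.6  39.9] [59.1 40.7] 3.5
[329. 153.] 242 [ 0.6959 -0.0309  0.085   0.0852] [696.1 -31.2] [55.3 41.4] 7.4
[269. 161.] 251 [0.6739 0.156  0.0855 0.0856] [674.1 156.3] [55.3 42.8] 8.1
```

View pics/t8.png

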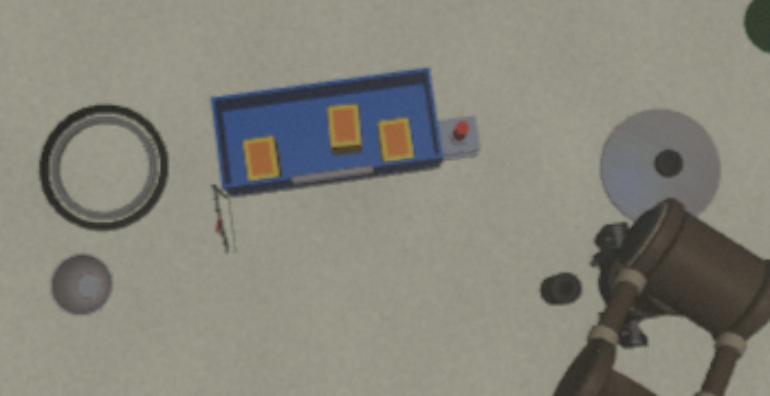

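All three boxes are upright in the level bin, with their tops at 0.0855 m. I'll check the pin seating from the same wrist view as at the start.

Run:
```python
from h import *
plan([(.69,-.16,.25,96.8)])
```

```text
t 45.6 at [ 0.4763 -0.269   0.2399] psi 96.6 gap 0.0553 F [-0.   0.1  0.4]
[0.209, 0.562, -0.025, -0.001] [0.208, 0.563, -0.025, -0.001] -> [0.69, -0.16, 0.25, 96.8]
```

Emit:
{"api": "play_rows", "payload": {
  "targets": [
    [0.3,0.208,0.562,-0.025,0],
    [0.3,0.208,0.562,-0.025,0],
    [0.3,0.208,0.562,-0.025,0],
    [0.3,0.208,0.562,-0.025,0],
    [0.3,0.208,0.562,-0.025,0]
  ]
}}

```text
time_s: 46.03
ee_pos: [0.585, -0.2123, 0.2446]
orientation: [[-0.121, 0.993, 0.0], [0.993, 0.121, 0.001], [0.001, 0.0, -1.0]]
wrist_force: [-0.8, -0.3, 0.3]
finger_gap: 0.0552
gripper_force: 0.0
```

Emit:
{"api": "play_rows", "payload": {
  "targets": [
    [0.3,0.208,0.562,-0.025,0],
    [0.3,0.208,0.562,-0.025,0],
    [0.3,0.208,0.562,-0.025,0],
    [0.3,0.208,0.562,-0.025,0],
    [0.3,0.208,0.562,-0.025,0]
  ]
}}

```text
time_s: 46.45
ee_pos: [0.6897, -0.159, 0.249]
orientation: [[-0.119, 0.993, -0.002], [0.993, 0.119, 0.0], [0.001, -0.001, -1.0]]
wrist_force: [-0.6, -0.1, -0.0]
finger_gap: 0.0557
gripper_force: 0.0
```

Emit:
{"api": "play_rows", "payload": {
  "targets": [
    [0.3,0,0,0,0],
    [0.3,0,0,0,0],
    [0.3,0,0,0,0],
    [0.3,0,0,0,0]
  ]
}}

```text
time_s: 46.78
ee_pos: [0.6878, -0.1616, 0.2506]
orientation: [[-0.115, 0.993, -0.0], [0.993, 0.115, -0.0], [-0.0, -0.0, -1.0]]
wrist_force: [0.4, -0.1, -0.3]
finger_gap: 0.0557
gripper_force: 0.0
```

Run:
```python
from h import *
plan([])
img,P,W,im=get('wrist');h,s,v=cv2.split(hsv(img))
[print(*c) for c in comps(((h<6)|(h>170))&(s>120),P,.09,.2,20)]
[print(*c) for c in comps(((h<6)|(h>170))&(s>120),P,.127,.14,20)]
save('w9.png',cv2.resize(img[70:220,230:430],None,fx=3.5,fy=3.5,interpolation=cv2.INTER_CUBIC))
```

```text
t 46.8 at [ 0.6878 -0.1616  0.2506] psi 96.6 gap 0.0557 F [ 0.4 -0.1 -0.3]
[339. 136.] 573 [ 0.6968 -0.1195  0.1289  0.1321] [ 697.2 -120.5] [17.2 17.5] 7.4
[339. 138.] 485 [ 0.6974 -0.1204  0.1323  0.1323] [ 697.5 -120.5] [16.7 17.4] 7.4
```

View pics/w9.png

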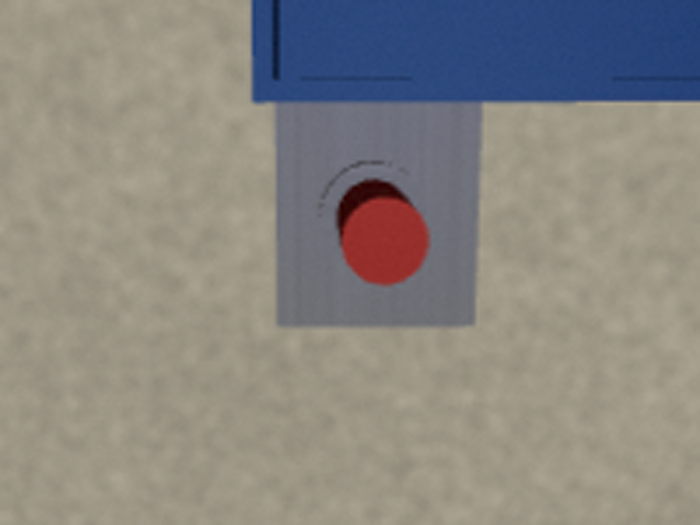

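The pin stands on its collar, its top back at 0.1323 m as at the start. The gripper is clear of everything.

```bash
python3 -c "
from bench import ctrl
print(ctrl.close_job())"
```

```text
the job is handed in; nothing more can be done
None
```

The job is handed in: all three yellow boxes found on the shelf stand upright in the bin, which is back level with the pin through both eyes down to its collar, after being tilted to about 31° rather than exactly 30° for loading.

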